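# Lid the glaze pots and shut them in the slide-cover case

## Task

Put the glaze pots away: close every pot on the table with the lid of its own colour, properly seated, and stand the lidded pots upright on the floor of the wooden case, whose cover must first be slid open. Then slide the cover fully shut; a lid whose pot is missing is not needed, and leave the other things on the table where they are.

Things in the scene. Friction and masses are not known exactly. Their poses are not given: they have to be found in the camera images.
- box: Fixed wooden case with sliding cover. Origin: underside, centre of the open-topped front compartment; x from front wall to rear, y along its length, z up. Compartment inside 165 mm in x, 250 mm in y, floor at z 6 mm, walls 7 mm thick, tops at z 84 mm; room for three pots in a row along y. Behind it (x 82 to 254 mm) a closed half of equal height, over which the open cover lies.
- cover (a joint): Slide position of the flat plywood cover (172 x 250 x 6 mm, top at 91 mm above the table) in m: 0 = fully shut over the compartment, 0.165 = fully open over the rear half; grows along the box's +x. It slides stiffly (about 2 N) and stays where it is left.
- cover_grip (a point): Centre of the top edge of the black bar handle on the cover: 14 mm thick along the box's x, 90 mm long along its y, 28 mm tall above the cover, top 119 mm above the table. It lies at box x = -55 mm when shut and moves with the cover.
- pot_blue: Open round blue glazed pot, 62 mm diameter, 44 mm tall, wall 5.5 mm, mouth 51 mm. Loose, upright, 0.16 kg. Origin: centre of its underside, z up. May be absent.
- lid_blue: The blue lid: disc 59 mm diameter and 6 mm thick with a plug 45 mm diameter and 7 mm deep below and a pale wooden knob 22 mm diameter and 18 mm tall on top (31 mm in all). Loose, 0.06 kg, lying plug down. Origin: centre of the plug's underside, z up; 37 mm above the pot's origin when seated.
- pot_yellow: Open round yellow glazed pot, 62 mm diameter, 44 mm tall, wall 5.5 mm, mouth 51 mm. Loose, upright, 0.16 kg. Origin: centre of its underside, z up. May be absent.
- lid_yellow: The yellow lid: disc 59 mm diameter and 6 mm thick with a plug 45 mm diameter and 7 mm deep below and a pale wooden knob 22 mm diameter and 18 mm tall on top (31 mm in all). Loose, 0.06 kg, lying plug down. Origin: centre of the plug's underside, z up; 37 mm above the pot's origin when seated.
- pot_red: Open round red glazed pot, 62 mm diameter, 44 mm tall, wall 5.5 mm, mouth 51 mm. Loose, upright, 0.16 kg. Origin: centre of its underside, z up. May be absent.
- lid_red: The red lid: disc 59 mm diameter and 6 mm thick with a plug 45 mm diameter and 7 mm deep below and a pale wooden knob 22 mm diameter and 18 mm tall on top (31 mm in all). Loose, 0.06 kg, lying plug down. Origin: centre of the plug's underside, z up; 37 mm above the pot's origin when seated.
- tape: Roll of tan masking tape lying flat, 92 mm diameter, 25 mm tall; bystander. Origin: underside centre.
- wipes: Green pack of wipes, 110 x 160 x 50 mm; bystander. Origin: underside centre.
- spray: White spray bottle standing, 52 mm diameter, 190 mm tall; bystander. Origin: underside centre.
- phone: Black phone lying flat, 75 x 155 x 9 mm; bystander. Origin: underside centre.
- spatula: Wooden modelling tool lying along its x, 200 mm long, 14 mm thick; bystander. Origin: underside centre.
Not all that is in view belongs to the job. What is shaped like the lid_yellow but purple is not meant. What is shaped like the lid_blue but turquoise is not meant.

How it is judged (in metres and radians):
On the way, in this order (a step that is already met when the one before it is completed fails the run):
1. the cover has been slid open (value of joint cover above 0.11 m), for 0.2 s.
2. every pot stands in the case with its own lid seated (x of pot_blue in the frame of box between -0.0825 and 0.0825 m and y of pot_blue in the frame of box between -0.125 and 0.125 m and z of pot_blue in the frame of box between 0 and 0.012 m and angle between each of pot_blue, pot_yellow, pot_red's own z axis and vertical below 0.12 rad and horizontal distance between lid_blue and pot_blue below 0.006 m and z of lid_blue in the frame of pot_blue between 0.032 and 0.041 m and angle between the z axis of lid_blue and the z axis of pot_blue, either way round below 0.1 rad and x of pot_yellow in the frame of box between -0.0825 and 0.0825 m and y of pot_yellow in the frame of box between -0.125 and 0.125 m and z of pot_yellow in the frame of box between 0 and 0.012 m and horizontal distance between lid_yellow and pot_yellow below 0.006 m and z of lid_yellow in the frame of pot_yellow between 0.032 and 0.041 m and angle between the z axis of lid_yellow and the z axis of pot_yellow, either way round below 0.1 rad and x of pot_red in the frame of box between -0.0825 and 0.0825 m and y of pot_red in the frame of box between -0.125 and 0.125 m and z of pot_red in the frame of box between 0 and 0.012 m and horizontal distance between lid_red and pot_red below 0.006 m and z of lid_red in the frame of pot_red between 0.032 and 0.041 m and angle between the z axis of lid_red and the z axis of pot_red, either way round below 0.1 rad), for 0.2 s.
At the end, for the whole second after the job is handed in: Every pot present stands upright (within 0.12 rad) on the floor of the case's compartment, at rest, with the lid of its own colour seated in its mouth (centred within 6 mm, 32 to 41 mm above the pot's underside, level with it within 0.1 rad), and the cover is shut to within 5 mm (all of step 2 and linear speed of each of pot_blue, pot_yellow, pot_red below 0.02 m/s and value of joint cover below 0.005 m); the robot touches nothing.
It fails at once if a bystander (tape, wipes, spray bottle, phone, modelling tool) is moved more than 4 cm (distance of any of tape, wipes, spray, phone, spatula from where it was at the start of the episode above 0.04 m).
Of pot_blue, pot_yellow, pot_red only 2 to 3 are there at a start; the rules pass over those that are not, and their reading is None.
At some moment in a run one of pot_blue, pot_yellow, pot_red, lid_blue, lid_yellow, lid_red may be knocked a few centimetres aside while the robot is not near it.
It also fails if it takes over 210 s, if anything falls off the work surface, if the arm or the gripper's body presses on something with over 40 N, if the wrist force passes 120 N, or if a joint passes its speed limit or range.

## Robot

A 7-joint arm with a two-finger parallel gripper is mounted at the origin on the work surface. World frame = base frame: x ahead of the robot, y to its left, z up, the work surface at z = 0. Lengths are in mm, angles in rad, forces in N, time in s.
With the tool pointing down it reaches from about 400 to 850 mm from the base axis. Payload 10.4 kg.
Tool frame: the origin (TCP) lies on the centre line of the jaws, within the pads' length; the fingertips stand 19 mm ahead of it and the grasp point (between the pads) is the TCP; z points along the fingers, x is the direction in which the jaws open and shut, and the axes are right-handed (so a half turn about z gives the same grasp; the last joint's range is limited). The gripper opens to 85 mm and grips with 20 to 120 N. Pads are 22 mm wide; open, the fingers measure 114 mm over their backs; the gripper's body (76 mm by 85 mm) begins 54 mm behind the grasp point. The pads swing forward as they close: fully open they stand 13 mm farther back than shut.
Start: joints at [1.078, 0.332, -0.065, 1.46, 0.022, 1.35, -0.088], TCP at [282.965, -557.297, 250.338] pointing down, gripper open.
Joint ranges: [-2.6, 2.6], [-0.5, 2.12], [-1.47, 1.34], [0.16, 2.42], [-1.27, 4.41], [0.06, 2.06], [-2.6, 2.6]. Speed limits (rad/s): [2.22, 2.22, 2.79, 2.79, 3.14, 3.14, 3.14].

## Interface

Orientations are given as a 3x3 rotation matrix whose columns are the frame's x, y, z axes.
In Python, from bench import observe, snapshot, camera_params, sign_off gives the robot as it stands.
- The arm moves only by the tool step_arm, never from a script. Its argument "increments" is a list of rows, each a list of 7 numbers: the opening, from 0 (shut) to 1 (fully open), then the shift along the tool's x, y, z in mm, then the turn, a rotation vector about the tool's x, y, z in rad. A call has 1 to 12 rows; each row shifts and turns the commanded pose from where the row before left it, along the tool's axes as they then stand; what a row does not reach is not made up. A row lasts 1/10 s, in which the tool goes at most 50 mm and 8.59 degrees, less where a joint would pass 70% of its speed; a pose out of reach is approached as far as the arm can. A call with a gripper value outside its range is refused whole. The fingers move at their own pace and stop on an object; "force" is the grip in N (left out, the last holds). Time passes only in rows, so rows that do not move let the fingers close. It gives the time, the measured TCP pose, the force and the opening at its end, in the units of the state.
- observe(): the state, without advancing time (a new reading comes with each control period).
- snapshot(name): name is "scene" or "top" or "wrist"; returns the picture (480x640x3 uint8, red, green, blue); there is no depth.
- camera_params(name): a dict with "intrinsics" (3x3 intrinsics, pixels), "k1" (the pictures are not rectified: a ray, as slopes to the right and down, at radius r is drawn at 1 + k1 r^2 times it, then the intrinsics apply), "R" (3x3) and "t" (3): a world point X has camera coordinates R X + t. Camera axes: x right, y down, z forward; pixel columns grow to the right and rows downward; lengths in mm; the calibration is good to about 2 mm. A picture is of the moment at which its call begins: read the wrist's pose just before it. camera_params takes no time and is no camera call; for the wrist camera it gives the pose at the moment of the call.
- sign_off(): hands the job in, once; it reports no verdict.
The state is a dict: "time": time; "qpos": joint angles; "joint_vel": joint speeds; "joint_efforts": joint torques, N m; "ee_pos": TCP position; "eef_rot": TCP orientation; "force": force on the tool from outside, world axes, zero at the start; "wrist_torque": the same for the moment, N m; "width": finger opening in mm.
Only numpy, scipy, OpenCV 4.12 (cv2) and the standard library are available. Lean on these libraries where they do the work, as an engineer would, in place of code of your own. Each camera call takes 0.05 s, during which the arm holds its last target.

## Working session

There is one attempt and no reset: what is moved stays moved. The work goes in short steps, Python scripts to look and compute and a tool call to move; the robot and the scene stay as the last step left them, time stands still between calls to the robot, and variables do not carry over. Pictures are saved under pics/ and viewed, and the job is handed in when it is done.

Besides the shell and the picture viewer there is one more tool, called after ">>>" in YAML: its name, and indented under it one key for each argument. step_arm: Moves the arm, as the interface text tells. Its arguments: {"type":"object","properties":{"increments":{"type":"array","items":{"type":"array","items":{"type":"number"}}},"force":{"type":"number"}},"required":["increments"]}

```bash
ls; mkdir -p pics; cat > h.py <<'E'
import numpy as np, cv2
from bench import observe, snapshot, camera_params, sign_off
def save(n,img): cv2.imwrite('pics/'+n+'.png', cv2.cvtColor(img,cv2.COLOR_RGB2BGR))
def ray(cp,u,v):
    K=np.array(cp['intrinsics'],float); k1=cp['k1']
    d=np.array([(u-K[0,2])/K[0,0],(v-K[1,2])/K[1,1]])
    s=d.copy()
    for _ in range(30): s=d/(1+k1*(s@s))
    R=np.array(cp['R']);t=np.array(cp['t']).ravel()
    return -R.T@t, R.T@np.array([s[0],s[1],1])
def onplane(cp,u,v,z):
    o,d=ray(cp,u,v); return o+d*(z-o[2])/d[2]
def proj(cp,X):
    K=np.array(cp['intrinsics'],float);R=np.array(cp['R']);t=np.array(cp['t']).ravel()
    c=R@np.array(X,float)+t; s=c[:2]/c[2]; s=s*(1+cp['k1']*(s@s)); return K[:2,:2]@s+K[:2,2]
E
python3 - <<'E'
from h import *
print(observe())
for n in ['scene','top','wrist']:
    cp=camera_params(n); print(n,cp); save(n+'0',snapshot(n))
E
```

```text
pics
{'time': 0.0, 'qpos': array([ 1.07842072,  0.33286196, -0.06468465,  1.46096132,  0.0216064 ,
        1.34986658, -0.08853571]), 'joint_vel': array([ 1.01715786e-03,  6.16946004e-04,  7.48699912e-04,  2.32434610e-04,
        7.85978559e-05, -1.41772132e-04,  8.12599401e-04]), 'joint_efforts': array([-1.04821986e-03, -6.25448084e+01,  4.88241808e-02, -3.91602802e+01,
        1.61720632e-02,  9.88381886e-03, -2.48782294e-05]), 'ee_pos': array([ 282.75886518, -556.99173732,  249.51249941]), 'eef_rot': array([[ 4.52661283e-01, -8.91682270e-01, -7.01348876e-04],
       [-8.91681448e-01, -4.52661820e-01,  1.21353068e-03],
       [-1.39955765e-03,  7.60614264e-05, -9.99999018e-01]]), 'force': array([ 0.08394027, -1.3660466 ,  1.13172711]), 'wrist_torque': array([-0.00393819,  0.0333824 , -0.00598551]), 'width': 85.6829028257054}
scene {'intrinsics': array([[493.17418037,   0.        , 327.10829868],
       [  0.        , 493.17418037, 242.01488891],
       [  0.        ,   0.        ,   1.        ]]), 'k1': -0.004233667085264873, 'R': array([[-7.49505640e-01,  6.61997924e-01, -2.081511
[... 351 characters left out ...]
        ]]), 'k1': -0.17476586149530002, 'R': array([[ 0.00478793, -0.99997316,  0.00554642],
       [-0.99526266, -0.00530383, -0.09707784],
       [ 0.09710465, -0.00505534, -0.99526134]]), 't': array([-129.5702481 ,  574.42621129, 1365.34393346])}
wrist {'intrinsics': array([[412.92597741,   0.        , 322.4653657 ],
       [  0.        , 412.92597741, 244.78811637],
       [  0.        ,   0.        ,   1.        ]]), 'k1': -0.07235445495727247, 'R': array([[ 4.51948534e-01, -8.92043876e-01, -4.95861240e-04],
       [-8.57749704e-01, -4.34726117e-01,  2.74369549e-01],
       [-2.44965240e-01, -1.23575590e-01, -9.61624201e-01]]), 't': array([-626.04200491,  -36.07618623,  379.16163572])}
```

View pics/top0.png

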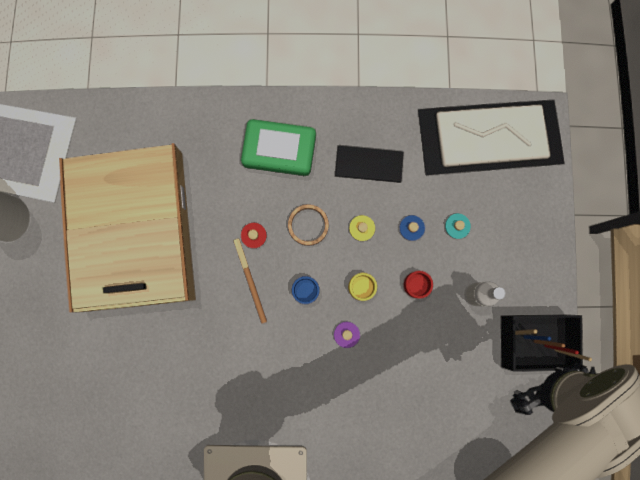

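View pics/scene0.png

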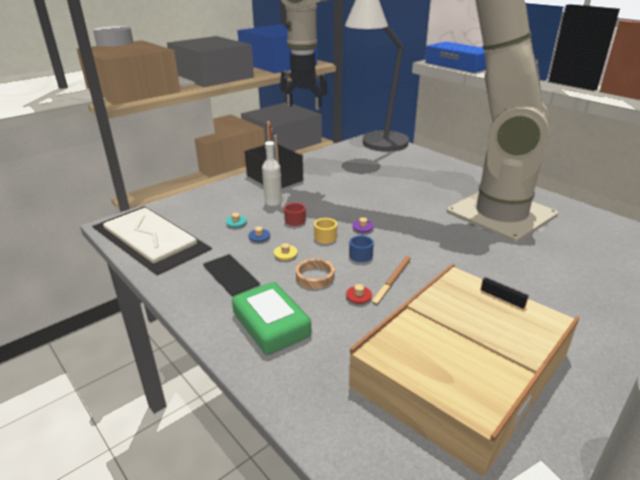

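View pics/wrist0.png

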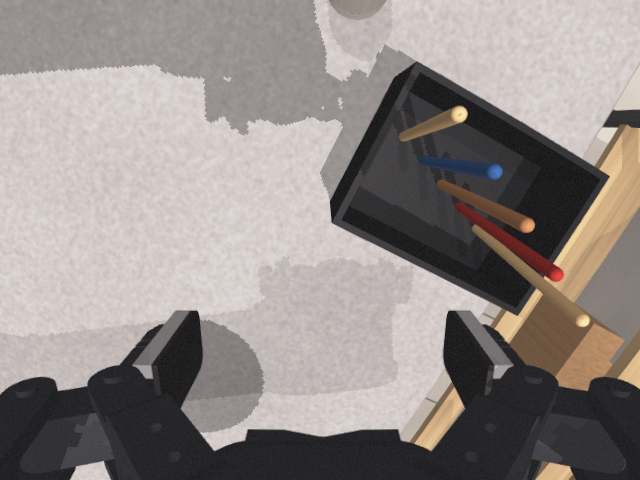

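Top view: the red lid is at (253,235), yellow at (362,228) and blue at (412,227). The decoys are the turquoise lid (458,226) and the purple lid (347,335). The pots are blue (305,290), yellow (363,287) and red (418,285). The cover handle is at (124,288), and the cover is shut. Next I measure them and crop the lids.

```bash
cat >> h.py <<'E'
RNG={'red':[(0,8),(172,180)],'yellow':[(22,35)],'blue':[(104,120)],'turq':[(82,96)],'purple':[(130,165)]}
def blobs(img,col,smin=110,amin=80,vmin=50):
    h=cv2.cvtColor(img,cv2.COLOR_RGB2HSV); m=np.zeros(h.shape[:2],np.uint8)
    for a,b in RNG[col]: m|=cv2.inRange(h,(a,smin,vmin),(b,255,255))
    cs,_=cv2.findContours(m,cv2.RETR_EXTERNAL,cv2.CHAIN_APPROX_NONE)
    out=[]
    for c in cs:
        if cv2.contourArea(c)>amin: out.append((c,cv2.contourArea(c)))
    return out
def circ(cp,c,z):
    # contour -> plane z -> min enclosing circle & fit
    h=cv2.convexHull(c)[:,0,:].astype(float)
    P=np.array([onplane(cp,u,v,z)[:2] for u,v in h]).astype(np.float32)
    (x,y),r=cv2.minEnclosingCircle(P); e=cv2.fitEllipse(P) if len(P)>5 else None
    return np.round([x,y,r],1), e and np.round([*e[0],*e[1]],1)
E
python3 - <<'E'
from h import *
img=snapshot('top'); cp=camera_params('top')
for c in RNG:
    for k,a in blobs(img,c,vmin=40):
        b=cv2.boundingRect(k)
        if not(200<b[0]<480 and 200<b[1]<360): continue
        print(c,b,a,'z13',circ(cp,k,13),'z44',circ(cp,k,44))
print('handle px');
g=cv2.cvtColor(img,cv2.COLOR_RGB2GRAY)[270:310,90:165]
m=(g<45).astype(np.uint8); cs,_=cv2.findContours(m,cv2.RETR_EXTERNAL,cv2.CHAIN_APPROX_NONE)
c=max(cs,key=cv2.contourArea)+np.array([90,270]); P=np.array([onplane(cp,u,v,119)[:2] for u,v in c[:,0]],np.float32); print(cv2.minAreaRect(P))
big=cv2.resize(img[190:350,200:480],None,fx=2.8,fy=2.8,interpolation=cv2.INTER_CUBIC); save('crop1',big)
save('boxcrop',cv2.resize(img[120:330,30:220],None,fx=2.8,fy=2.8,interpolation=cv2.INTER_CUBIC))
E
```

```text
red (404, 271, 29, 28) 601.5 z13 (array([ 482.8, -365.8,   33.3]), array([ 482.5, -366.3,   62.1,   66.7])) z44 (array([ 481.9, -360.4,   32.6]), array([ 481.6, -360.9,   60.7,   65.2]))
red (241, 223, 26, 25) 481.5 z13 (array([592.9,   7.4,  29.3]), array([592.6,   7.5,  57.4,  58.4])) z44 (array([589.5,   4.6,  28.6]), array([589.2,   4.7,  56.1,  57.1]))
yellow (349, 273, 28, 28) 577.0 z13 (array([ 477.3, -239.5,   31.8]), array([ 477.6, -239.4,   61.8,   63.3])) z44 (array([ 476.5, -236.9,   31.1]), array([ 476.7, -236.8,   60.4,   61.9]))
yellow (349, 215, 26, 26) 474.0 z13 (array([ 610.7, -238.3,   29.1]), array([ 610.6, -238.4,   57.3,   57.5])) z44 (array([ 606.9, -235.6,   28.4]), array([ 606.8, -235.8,   56.1,   56.3]))
blue (292, 277, 27, 27) 540.5 z13 (array([ 469.6, -110.8,   30.6]), array([ 469.6, -110.8,   60. ,   60.6])) z44 (array([ 469. , -111. ,   29.9]), array([ 469. , -111. ,   58.7,   59.3]))
blue (400, 216, 25, 24) 441.0 z13 (array([ 611.6, -352.6,   28.4]), array([ 611.7, -352.5,   55.4,   56.4])) z44 (array([ 607.8, -347.5,   27.7]), array([ 607.9, -347.4,   54.2,   55.1]))
turq (446, 214, 24, 24) 441.5 z13 (array([ 616.5, -458.6,   28.7]), array([ 616.7, -458.5,   56.4,   57.3])) z44 (array([ 612.6, -451.1,   28.1]), array([ 612.8, -451. ,   55.1,   56. ]))
purple (334, 322, 25, 25) 460.5 z13 (array([ 370.2, -203.5,   28.2]), array([ 370. , -203.5,   55. ,   56.2])) z44 (array([ 371.7, -201.7,   27.6]), array([ 371.6, -201.6,   53.8,   55. ]))
handle px
((468.0428161621094, 269.6452331542969), (11.702519416809082, 90.0022201538086), 6.055598258972168)
```

View pics/crop1.png

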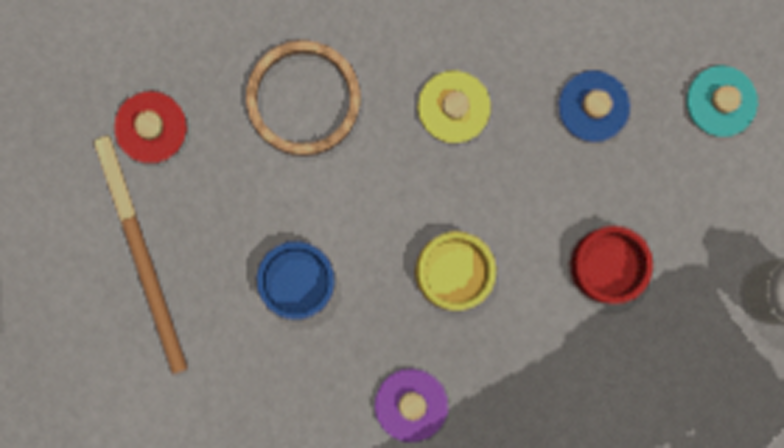

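View pics/boxcrop.png

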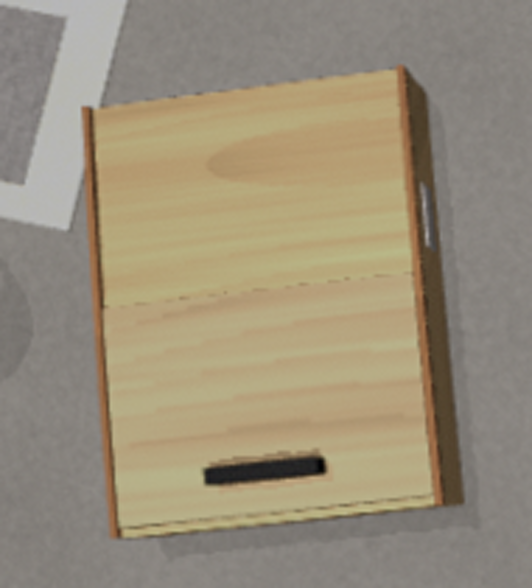

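The close crop agrees: the red, yellow and blue lids are the three plain ones, and purple and turquoise are the decoys. All three pots are present. The cover comes first. I turn the tool so its jaws open along the box's x axis.

>>> step_arm:
  increments:
    - [1,0,0,0,0,0,-0.134]
    - [1,0,0,0,0,0,-0.134]
    - [1,0,0,0,0,0,-0.134]
    - [1,0,0,0,0,0,-0.134]
    - [1,0,0,0,0,0,-0.134]
    - [1,0,0,0,0,0,-0.134]
    - [1,0,0,0,0,0,-0.134]
    - [1,0,0,0,0,0,-0.134]
    - [1,0,0,0,0,0,-0.134]
    - [1,0,0,0,0,0,0]

```text
time: 1.2
ee_pos: [282.8, -557.3, 250.1]
eef_rot: [[0.994, 0.107, -0.0], [0.107, -0.994, 0.0], [-0.0, -0.0, -1.0]]
force: [0.2, 0.3, 0.4]
width: 85.1
```

```bash
cat >> h.py <<'E'
def to(x,y,z,yaw=None):
    s=observe(); R=np.array(s['eef_rot']); p=np.array(s['ee_pos'])
    d=R.T@(np.array([x,y,z])-p); 
    cy=np.arctan2(R[1,0],R[0,0])
    print('t',round(s['time'],2),'p',p.round(1),'w',round(s['width'],1),'yaw',round(cy,3),'tilt',R[:2,2].round(4),'q',np.round(s['qpos'],2),'F',np.round(s['force'],1))
    print('tool delta',d.round(1),'turn z', None if yaw is None else round(-(yaw-cy),3))
E
python3 - <<'E'
from h import *
to(468,269.6,250,0.106)
E
```

```text
t 1.2 p [ 282.8 -557.3  250.1] w 85.1 yaw 0.107 tilt [-0.0001  0.0004] q [ 1.2   0.34 -0.23  1.45  0.08  1.36  1.08] F [0.2 0.3 0.4]
tool delta [ 2.724e+02 -8.024e+02  4.000e-01] turn z 0.001
```

>>> step_arm:
  increments:
    - [0.6,21,-33,0,0,0,0]
    - [0.6,21,-33,0,0,0,0]
    - [0.6,21,-33,0,0,0,0]
    - [0.6,21,-33,0,0,0,0]
    - [0.6,21,-33,0,0,0,0]
    - [0.6,21,-33,0,0,0,0]
    - [0.6,21,-33,0,0,0,0]
    - [0.6,21,-33,0,0,0,0]
    - [0.6,21,-33,0,0,0,0]
    - [0.6,21,-33,0,0,0,0]
    - [0.6,21,-33,0,0,0,0]
    - [0.6,21,-33,0,0,0,0]

```text
time: 2.4
ee_pos: [492.5, -135.6, 250.5]
eef_rot: [[0.995, 0.1, 0.0], [0.1, -0.995, -0.0], [0.0, 0.0, -1.0]]
force: [-0.1, 0.1, -0.2]
width: 51.2
```

>>> step_arm:
  increments:
    - [0.6,2,-33,0,0,0,0]
    - [0.6,2,-33,0,0,0,0]
    - [0.6,2,-33,0,0,0,0]
    - [0.6,2,-33,0,0,0,0]
    - [0.6,2,-33,0,0,0,0]
    - [0.6,2,-33,0,0,0,0]
    - [0.6,2,-33,0,0,0,0]
    - [0.6,2,-33,0,0,0,0]
    - [0.6,2,-33,0,0,0,0]
    - [0.6,2,-33,0,0,0,0]
    - [0.6,0,-33,0,0,0,0]
    - [0.6,0,0,0,0,0,0]

```text
time: 3.6
ee_pos: [472.2, 230.8, 250.5]
eef_rot: [[0.994, 0.107, -0.0], [0.107, -0.994, 0.002], [-0.0, -0.002, -1.0]]
force: [-0.2, -0.2, 0.6]
width: 51.0
```

```bash
python3 - <<'E'
from h import *
to(468,269.6,250,0.106)
cp=camera_params('wrist');img=snapshot('wrist');save('w1',img)
m=(cv2.cvtColor(img,cv2.COLOR_RGB2GRAY)<50).astype(np.uint8)[:300]
for c in cv2.findContours(m,cv2.RETR_EXTERNAL,cv2.CHAIN_APPROX_NONE)[0]:
    if cv2.contourArea(c)>400:
        P=np.array([onplane(cp,u,v,119)[:2] for u,v in c[:,0]],np.float32); print(cv2.boundingRect(c),cv2.minAreaRect(P))
E
```

```text
t 3.6 p [472.2 230.8 250.5] w 51.0 yaw 0.107 tilt [-0.0004  0.0023] q [ 0.25  0.21 -0.88  1.69  0.16  1.32 -0.56] F [-0.2 -0.2  0.6]
tool delta [ -0.  -39.    0.6] turn z 0.001
(308, 97, 24, 145) ((465.7853698730469, 271.9919128417969), (13.545543670654297, 88.3250503540039), 6.810389518737793)
```

View pics/w1.png

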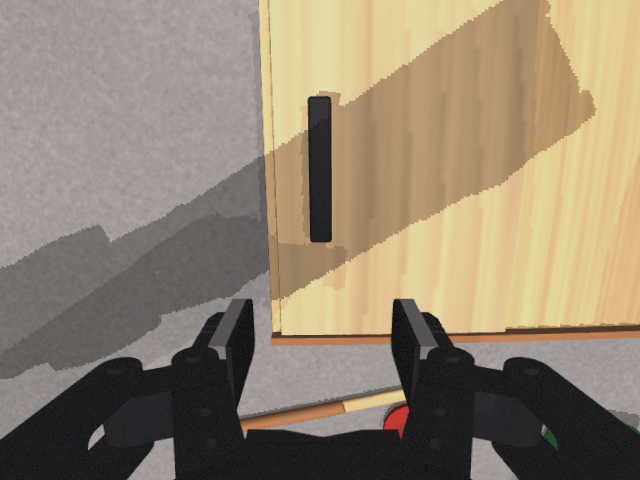

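The wrist view shows the black handle at about (320,170), parallel to the jaws' pads. I go down onto it.

>>> step_arm:
  increments:
    - [0.6,-2,-20,0,0,0,0]
    - [0.6,-2,-20,20,0,0,0]
    - [0.6,0,0,30,0,0,0]
    - [0.6,0,0,30,0,0,0]
    - [0.6,0,0,30,0,0,0]
    - [0.6,0,0,22,0,0,0]
    - [0.6,0,0,0,0,0,0]
    - [0,0,0,0,0,0,0]
    - [0,0,0,0,0,0,0]
    - [0,0,0,0,0,0,0]
    - [0,0,0,0,0,0,0]
    - [0,0,0,0,0,0,0]
  force: 40

```text
time: 4.85
ee_pos: [466.7, 265.5, 119.9]
eef_rot: [[0.995, 0.105, 0.003], [0.105, -0.995, 0.0], [0.003, 0.0, -1.0]]
force: [-0.2, -2.5, 7.2]
width: 13.1
```

>>> step_arm:
  increments:
    - [0,10,0,0,0,0,0]
    - [0,15,0,0,0,0,0]
    - [0,15,0,0,0,0,0]
    - [0,15,0,0,0,0,0]
    - [0,15,0,0,0,0,0]
    - [0,15,0,0,0,0,0]
    - [0,15,0,0,0,0,0]
    - [0,15,0,0,0,0,0]
    - [0,15,0,0,0,0,0]
    - [0,15,0,0,0,0,0]
    - [0,15,0,0,0,0,0]
    - [0,0,0,0,0,0,0]

```text
time: 6.05
ee_pos: [626.0, 284.1, 120.0]
eef_rot: [[0.994, 0.105, 0.002], [0.105, -0.994, 0.003], [0.002, -0.003, -1.0]]
force: [2.1, 4.4, 4.3]
width: 12.9
```

```bash
python3 - <<'E'
from h import *
to(630.8,282.8,119.9,0.106)
E
```

```text
t 6.05 p [626.  284.1 120. ] w 12.9 yaw 0.105 tilt [0.0017 0.0034] q [ 0.    0.67 -0.74  1.4   0.46  1.24 -0.66] F [2.1 4.4 4.3]
tool delta [4.6 1.8 0.1] turn z -0.001
```

The grip held, and the cover moved 160 mm and is open. I release, rise and go look at the red lid.

>>> step_arm:
  increments:
    - [0.6,0,0,0,0,0,0]
    - [0.6,0,0,0,0,0,0]
    - [0.6,0,0,-20,0,0,0]
    - [0.6,0,0,-35,0,0,0]
    - [0.6,0,0,-35,0,0,0]
    - [0.6,0,10,-30,0,0,0]
    - [0.6,-5,35,0,0,0,0]
    - [0.6,-5,40,0,0,0,0]
    - [0.6,-5,40,0,0,0,0]
    - [0.6,-5,40,0,0,0,0]
    - [0.6,-5,40,0,0,0,0]
    - [0.6,-5,40,0,0,0,0]

```text
time: 7.25
ee_pos: [620.2, 33.1, 238.5]
eef_rot: [[0.995, 0.104, 0.0], [0.104, -0.995, -0.001], [0.0, 0.001, -1.0]]
force: [1.6, -0.4, 0.3]
width: 51.5
```

>>> step_arm:
  increments:
    - [0.6,0,40,0,0,0,0]
    - [0.6,0,25,0,0,0,0]
    - [0.6,0,10,0,0,0,0]
    - [0.6,0,0,0,0,0,0]

```text
time: 7.65
ee_pos: [628.4, -40.7, 238.2]
eef_rot: [[0.995, 0.102, -0.0], [0.102, -0.995, -0.0], [-0.0, 0.0, -1.0]]
force: [0.3, 0.7, 0.2]
width: 51.1
```

```bash
cat >> h.py <<'E'
def wlook(name,col,z,lo=300):
    cp=camera_params('wrist');img=snapshot('wrist');save(name,img)
    for k,a in blobs(img,col,amin=400,vmin=40):
        print(col,cv2.boundingRect(k),circ(cp,k,z))
E
python3 - <<'E'
from h import *
to(592.9,7.4,250,0.106)
wlook('w2','red',13)
save('t2',snapshot('top'))
E
```

```text
t 7.65 p [628.4 -40.7 238.2] w 51.1 yaw 0.102 tilt [-0.0003 -0.0005] q [ 0.53  0.44 -0.73  1.43  0.3   1.38 -0.1 ] F [0.3 0.7 0.2]
tool delta [-30.4 -51.4 -11.8] turn z -0.004
red (131, 456, 45, 24) (array([ 472.3, -345.5,   30.1]), array([ 473.6, -352.2,   40.7,   64.7]))
red (249, 114, 70, 72) (array([590.4,   5.4,  29.3]), array([590.5,   5.2,  58.1,  58.4]))
```

View pics/w2.png

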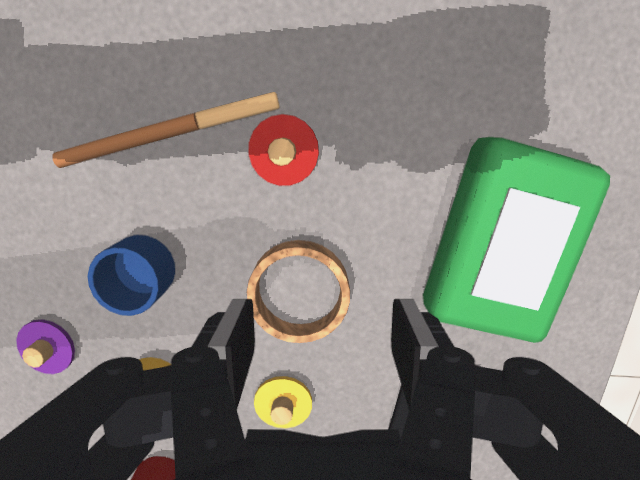

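View pics/t2.png

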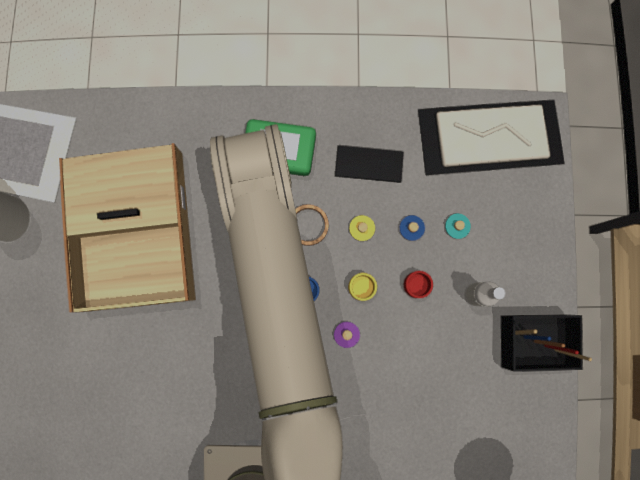

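The top view confirms the open cover, with the compartment empty. The wrist view shows the red lid at (284,150). I grasp its knob.

>>> step_arm:
  increments:
    - [0.45,-16,-25,0,0,0,0]
    - [0.45,-16,-25,20,0,0,0]
    - [0.45,0,0,40,0,0,0]
    - [0.45,0,0,40,0,0,0]
    - [0.45,0,0,40,0,0,0]
    - [0.45,0,0,30,0,0,0]
    - [0.45,0,0,20,0,0,0]
    - [0.45,0,0,12,0,0,0]
    - [0.45,0,0,0,0,0,0]

```text
time: 8.65
ee_pos: [590.6, 8.7, 35.2]
eef_rot: [[0.994, 0.107, -0.002], [0.107, -0.994, 0.001], [-0.002, -0.001, -1.0]]
force: [0.2, -0.8, 0.0]
width: 38.8
```

```bash
python3 - <<'E'
from h import *
to(591,6,35,0.106)
wlook('w3','red',13)
E
```

```text
t 8.65 p [590.6   8.7  35.2] w 38.8 yaw 0.107 tilt [-0.0021  0.0006] q [ 0.45  0.57 -0.68  1.73  0.42  0.99 -0.28] F [ 0.2 -0.8  0. ]
tool delta [0.2 2.7 0.2] turn z 0.001
red (249, 242, 146, 140) (array([590.6,   5.7,  30. ]), array([590.5,   5.6,  58. ,  59.9]))
```

View pics/w3.png

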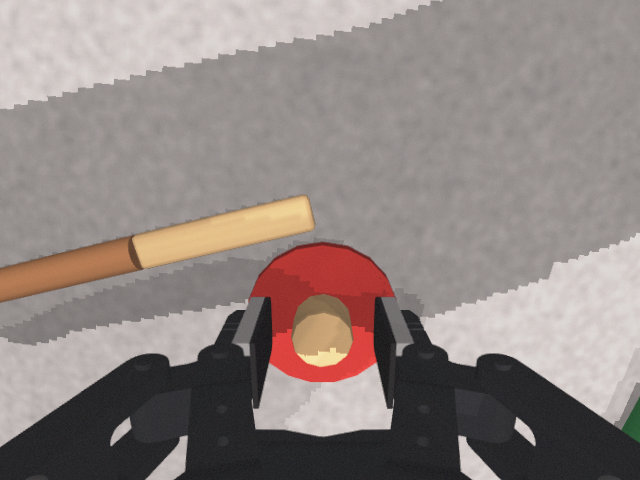

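The knob is at (322,330), between the pads. I shift 2.5 mm, close and lift.

>>> step_arm:
  increments:
    - [0.45,0,2.5,0,0,0,0]
    - [0,0,0,0,0,0,0]
    - [0,0,0,0,0,0,0]
    - [0,0,0,0,0,0,0]
    - [0,0,0,0,0,0,0]
    - [0,0,0,-10,0,0,0]
    - [0,0,0,-25,0,0,0]
    - [0,0,0,-35,0,0,0]
    - [0,0,0,-35,0,0,0]
    - [0,0,0,-35,0,0,0]
    - [0,0,0,0,0,0,0]
  force: 35

```text
time: 9.8
ee_pos: [594.2, 5.3, 182.4]
eef_rot: [[0.994, 0.105, 0.008], [0.105, -0.994, -0.0], [0.008, 0.001, -1.0]]
force: [0.1, -0.1, -0.4]
width: 20.4
```

```bash
python3 - <<'E'
from h import *
to(482,-362,175,0.106)
wlook('w4','red',13)
img=snapshot('top'); cp=camera_params('top');save('t3',img)
for k,a in blobs(img,'red',vmin=40): print(cv2.boundingRect(k),circ(cp,k,44))
E
```

```text
t 9.8 p [594.2   5.3 182.4] w 20.4 yaw 0.105 tilt [ 0.0084 -0.0004] q [ 0.52  0.4  -0.76  1.61  0.29  1.24 -0.19] F [ 0.1 -0.1 -0.4]
tool delta [-150.2  353.5    6.6] turn z -0.001
red (294, 338, 58, 31) (array([ 606.5, -100.6,   25. ]), array([606.2, -98.9,  34. ,  57.2]))
red (249, 229, 147, 91) (array([601.5, -55.7,  57.5]), array([601.6, -57. , 114. , 116.9]))
(544, 345, 35, 10) (array([ 334.5, -688.8,   42.1]), array([ 333.7, -695.2,   10.7,   95.6]))
(404, 271, 29, 27) (array([ 482.1, -360.3,   32.6]), array([ 481.7, -360.6,   60.2,   65.6]))
```

View pics/w4.png

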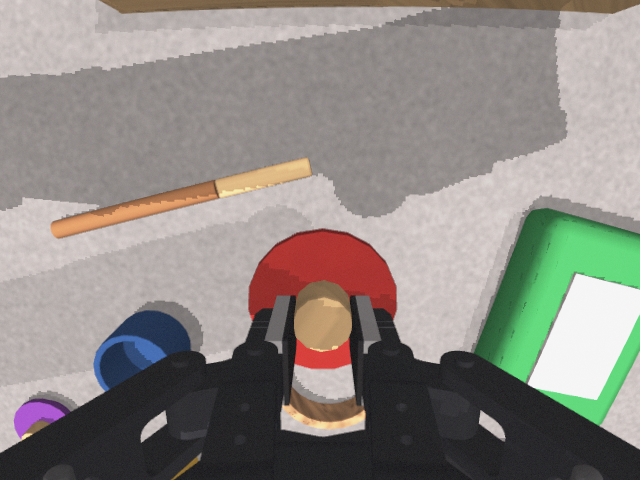

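The lid is held with its knob at (322,315). I carry it beside the red pot and look, keeping clear of the spray bottle.

>>> step_arm:
  increments:
    - [0,-5,30,0,0,0,0]
    - [0,-5,37,0,0,0,0]
    - [0,-5,37,0,0,0,0]
    - [0,-5,37,0,0,0,0]
    - [0,-5,37,0,0,0,0]
    - [0,-5,37,0,0,0,0]
    - [0,-5,37,0,0,0,0]
    - [0,-5,37,0,0,0,0]
    - [0,-5,37,0,0,0,0]
    - [0,-5,30,0,0,0,0]
    - [0,0,10,0,0,0,0]
    - [0,0,0,0,0,0,0]

```text
time: 11.1
ee_pos: [579.4, -365.9, 174.6]
eef_rot: [[0.995, 0.102, -0.002], [0.102, -0.995, 0.001], [-0.002, -0.001, -1.0]]
force: [-0.2, 0.2, -0.7]
width: 20.2
```

```bash
python3 - <<'E'
from h import *
to(482,-364,175,0.106)
wlook('w5','red',44)
cp=camera_params('top');print('spray base',onplane(cp,473,292,0), 'cap',onplane(cp,498,293,190))
E
```

```text
t 11.1 p [ 579.4 -365.9  174.6] w 20.2 yaw 0.103 tilt [-0.002  0.001] q [ 0.9   0.58 -0.6   1.35  0.33  1.31  0.4 ] F [-0.2  0.2 -0.7]
tool delta [-96.6 -11.9  -0.2] turn z -0.003
red (294, 338, 58, 30) (array([ 587.3, -448.5,   21.5]), array([ 587.3, -447.1,   29. ,   49.6]))
red (249, 229, 147, 91) (array([ 583. , -409.9,   49.9]), array([ 583.1, -410.9,   98.9,  101.2]))
red (123, 168, 107, 99) (array([ 484.5, -362.1,   36.4]), array([ 484.1, -362.3,   61.3,   73.1]))
spray base [ 465.1057176  -495.85824694    0.        ] cap [ 459.54254702 -496.62709422  190.        ]
```

View pics/w5.png

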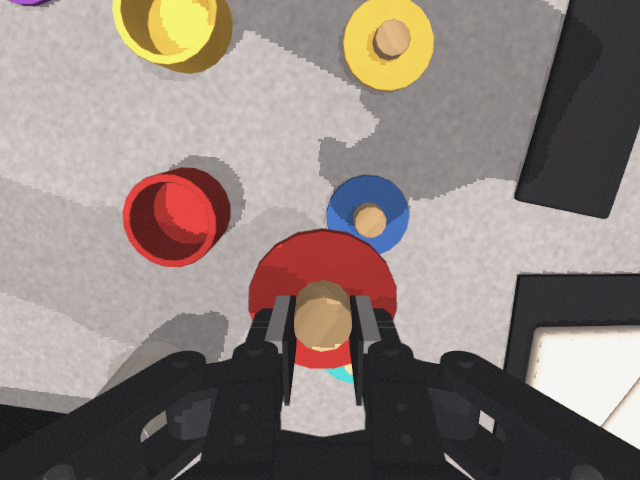

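The red pot's rim is at (170,219), with outer edges at u 123-217 and v 172-267. The held lid is at (323,299).

```bash
python3 - <<'E'
from h import *
cp=camera_params('wrist');img=cv2.imread('pics/w5.png')
for u,v in [(123,219),(217,219),(170,267),(172,172),(170,219)]: print(onplane(cp,u,v,44).round(1))
z=174.6-22
for u,v in [(249,300),(397,300),(323,229),(323,368),(323,299)]: print('lid',onplane(cp,u,v,z).round(1))
cv2.imwrite('pics/w5c.png',cv2.resize(img[150:280,100:250],None,fx=4,fy=4,interpolation=cv2.INTER_CUBIC))
E
```

```text
[ 450.6 -365.1   44. ]
[ 511.8 -358.9   44. ]
[ 481.6 -394.5   44. ]
[ 482.5 -331.9   44. ]
[ 481.5 -362.    44. ]
lid [ 551.4 -363.2  152.6]
lid [ 608.2 -357.3  152.6]
lid [ 576.9 -332.2  152.6]
lid [ 582.9 -390.1  152.6]
lid [ 579.8 -359.8  152.6]
```

View pics/w5c.png

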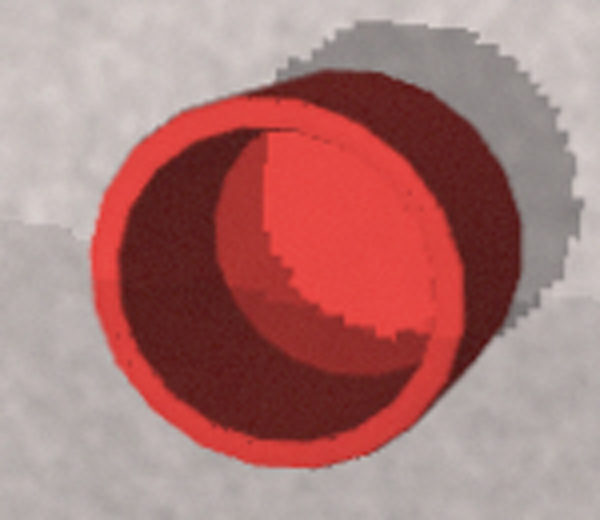

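```bash
python3 - <<'E'
from h import *
cp=camera_params('wrist');s=observe();p=s['ee_pos'];R=s['eef_rot']
print('cam',(-np.array(cp['R']).T@np.array(cp['t']).ravel()-p).round(1))
def t(a): return proj(cp,p+R@np.array(a,float)).round(1)
print('tcp',t([0,0,0]))
for off in (0,-2.5,-5):
  print(off,'knobtop front/back',t([0,off-11,4]),t([0,off+11,4]),'disc top front/back',t([0,off-29.5,22]),t([0,off+29.5,22]),'sides',t([-29.5,off,22]),t([29.5,off,22]))
img=cv2.imread('pics/w5.png'); cv2.imwrite('pics/w5d.png',cv2.resize(img[215:385,235:410],None,fx=4,fy=3.5,interpolation=cv2.INTER_CUBIC))
E
```

```text
cam [ -6.8  67.2 124.7]
tcp [322.7 336.8]
0 knobtop front/back [322.7 301.9] [322.7 359.1] disc top front/back [322.7 235.4] [322.8 375.1] sides [246.7 309.1] [398.7 309. ]
-2.5 knobtop front/back [322.7 295. ] [322.7 352.9] disc top front/back [322.6 228.8] [322.8 369.8] sides [246.4 303.1] [399.1 303.1]
-5 knobtop front/back [322.7 288.1] [322.7 346.6] disc top front/back [322.6 222.1] [322.8 364.4] sides [246.  297.1] [399.4 297.1]
```

View pics/w5d.png

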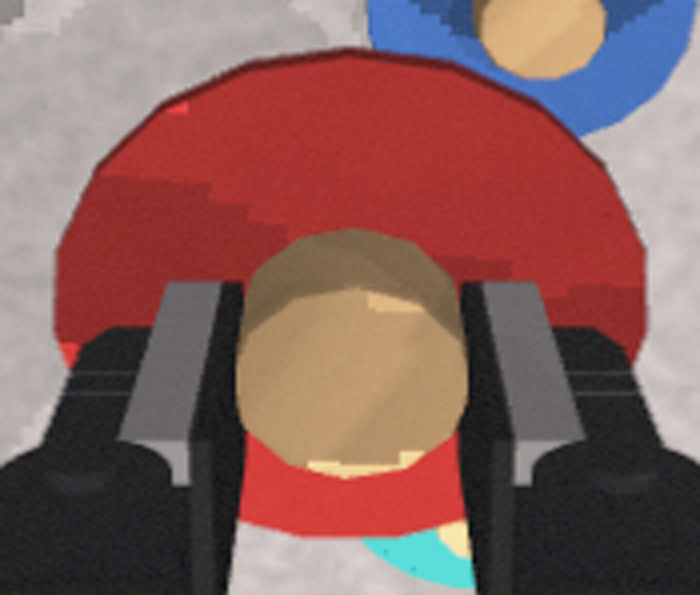

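>>> step_arm:
  increments:
    - [0,-25,-2.2,0,0,0,0]
    - [0,-30,-2.6,0,0,0,0]
    - [0,-28,-2.4,0,0,0,0]
    - [0,-15,-1.6,0,0,0,0]
    - [0,0,0,30,0,0,0]
    - [0,0,0,30,0,0,0]
    - [0,0,0,20,0,0,0]
    - [0,0,0,5,0,0,0]
    - [0,0,0,0,0,0,0]

```text
time: 12.05
ee_pos: [482.3, -364.4, 91.0]
eef_rot: [[0.994, 0.107, -0.001], [0.107, -0.994, 0.001], [-0.001, -0.001, -1.0]]
force: [1.0, -0.4, -0.0]
width: 20.3
```

```bash
python3 - <<'E'
from h import *
to(481,-366.6,72,0.106)
img=snapshot('scene');save('s1',cv2.resize(img[160:280,200:400],None,fx=4,fy=4,interpolation=cv2.INTER_CUBIC))
save('w6',snapshot('wrist'))
E
```

```text
t 12.05 p [ 482.3 -364.4   91. ] w 20.3 yaw 0.107 tilt [-0.0007  0.0012] q [ 1.04  0.5  -0.6   1.66  0.31  1.08  0.46] F [ 1.  -0.4 -0. ]
tool delta [-1.5  2.1 19. ] turn z 0.001
```

View pics/s1.png

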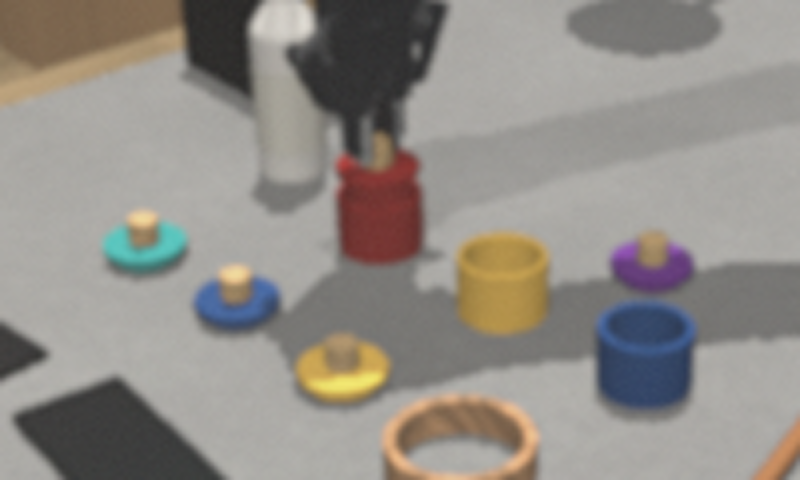

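View pics/w6.png

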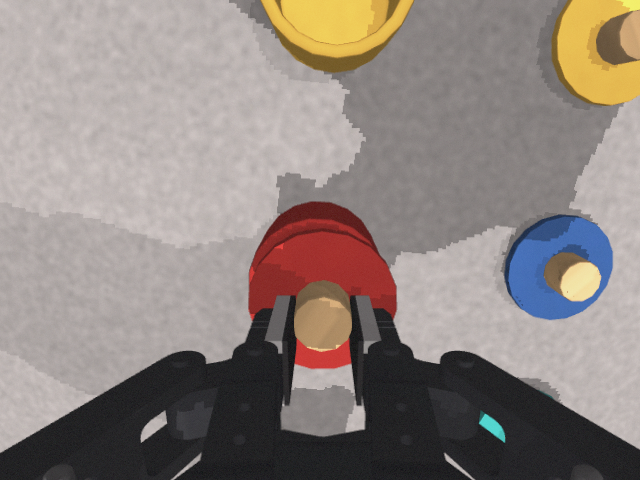

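In the scene view the red lid is centred over its pot (379 against 380). I make a small correction, then lower it while watching the force.

>>> step_arm:
  increments:
    - [0,-1,1.5,0,0,0,0]
    - [0,0,0,8,0,0,0]
    - [0,0,0,5,0,0,0]
    - [0,0,0,4,0,0,0]
    - [0,0,0,0,0,0,0]

```text
time: 12.65
ee_pos: [481.1, -367.7, 74.7]
eef_rot: [[0.995, 0.105, -0.0], [0.105, -0.995, -0.0], [-0.0, 0.0, -1.0]]
force: [-3.3, 2.0, 6.8]
width: 20.1
```

>>> step_arm:
  increments:
    - [0.5,0,0,0,0,0,0]
    - [0.5,0,0,0,0,0,0]
    - [0.5,0,0,-5,0,0,0]
    - [0.5,0,0,-25,0,0,0]
    - [0.5,0,0,-30,0,0,0]
    - [0.5,0,0,-30,0,0,0]
    - [0.5,0,0,0,0,0,0]

```text
time: 13.35
ee_pos: [483.2, -368.6, 169.0]
eef_rot: [[0.994, 0.105, 0.005], [0.105, -0.994, -0.004], [0.005, 0.005, -1.0]]
force: [1.1, 0.0, 0.3]
width: 42.4
```

```bash
python3 - <<'E'
from h import *
to(481,-366.6,72,0.106)
img=snapshot('scene');save('s2',cv2.resize(img[160:280,200:400],None,fx=4,fy=4,interpolation=cv2.INTER_CUBIC))
wlook('w7','red',44); wlook('w7b','blue',13)
E
```

```text
t 13.35 p [ 483.2 -368.6  169. ] w 42.4 yaw 0.105 tilt [ 0.0055 -0.0043] q [ 1.07  0.42 -0.63  1.59  0.26  1.21  0.5 ] F [1.1 0.  0.3]
tool delta [-2.5 -2.7 97. ] turn z -0.001
red (270, 178, 99, 107) (array([ 480.7, -364. ,   34.1]), array([ 480.3, -364.8,   60.9,   68.1]))
blue (465, 190, 82, 81) (array([ 609.1, -355.6,   29.9]), array([ 609.2, -355.5,   57.9,   59.8]))
```

View pics/s2.png

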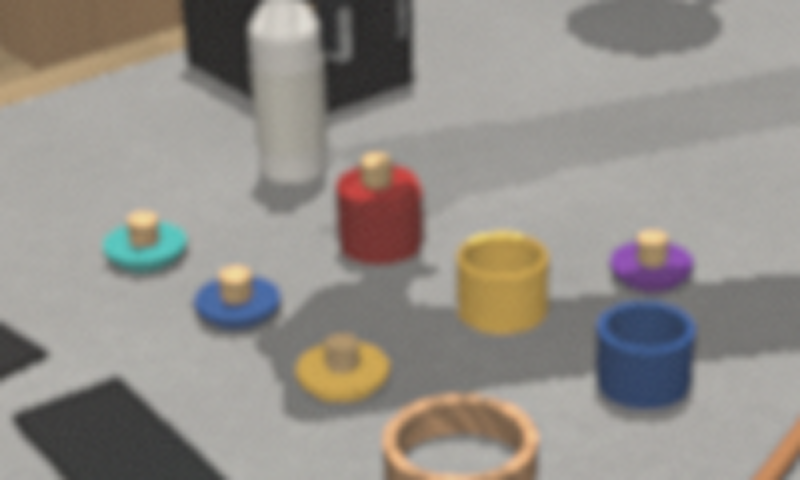

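View pics/w7.png

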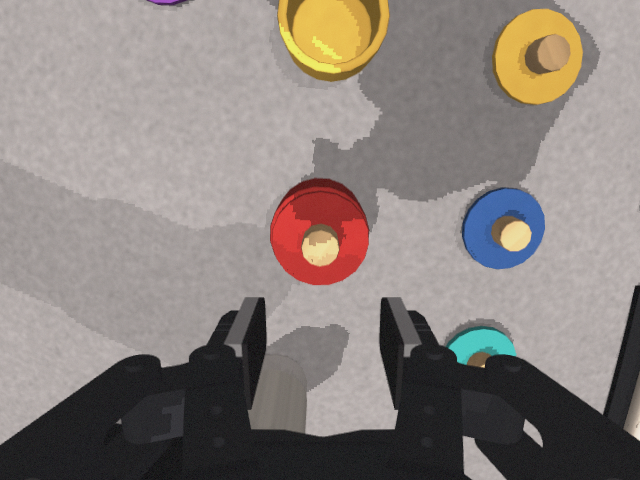

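The red lid sits flush in the red pot: (379,185) in the scene crop and (320,235) in the wrist view. Now I grasp the pot body.

>>> step_arm:
  increments:
    - [1,-1.2,-4.2,0,0,0,0]
    - [1,0,0,0,0,0,0]
    - [1,0,0,0,0,0,0]
    - [1,0,0,30,0,0,0]
    - [1,0,0,35,0,0,0]
    - [1,0,0,35,0,0,0]
    - [1,0,0,25,0,0,0]
    - [1,0,0,14,0,0,0]
    - [1,0,0,0,0,0,0]

```text
time: 14.4
ee_pos: [478.6, -363.0, 23.5]
eef_rot: [[0.994, 0.105, -0.002], [0.105, -0.994, 0.002], [-0.002, -0.002, -1.0]]
force: [-0.0, 0.0, 0.9]
width: 85.1
```

```bash
python3 - <<'E'
from h import *
to(481.5,-364.5,30,0.106)
save('w8',snapshot('wrist'))
E
```

```text
t 14.4 p [ 478.6 -363.    23.5] w 85.1 yaw 0.105 tilt [-0.0023  0.0021] q [ 1.02  0.57 -0.57  1.71  0.36  0.97  0.42] F [-0.   0.   0.9]
tool delta [ 2.7  1.8 -6.5] turn z -0.001
```

View pics/w8.png

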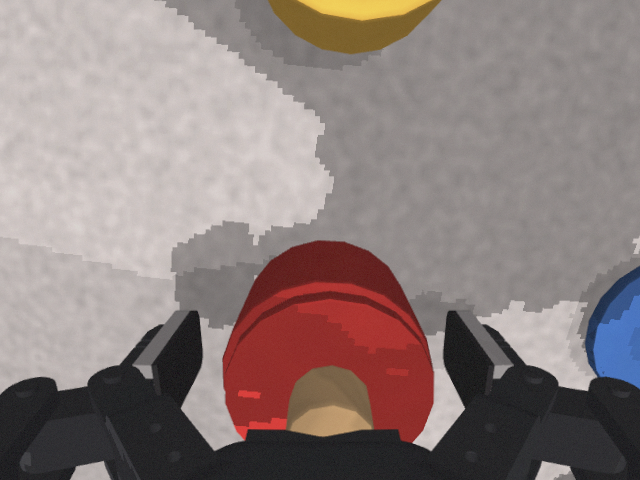

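The pot lies between the open pads, and the TCP is 6 mm low. I rise a little, close and lift.

>>> step_arm:
  increments:
    - [1,2,0,-6,0,0,0]
    - [1,0,0,0,0,0,0]
    - [0,0,0,0,0,0,0]
    - [0,0,0,0,0,0,0]
    - [0,0,0,0,0,0,0]
    - [0,0,0,0,0,0,0]
    - [0,0,0,-5,0,0,0]
    - [0,0,0,-15,0,0,0]
    - [0,0,0,-30,0,0,0]
    - [0,0,0,-35,0,0,0]
    - [0,0,0,-35,0,0,0]
    - [0,0,0,0,0,0,0]
  force: 45

```text
time: 15.65
ee_pos: [483.9, -364.5, 157.5]
eef_rot: [[0.994, 0.105, 0.007], [0.105, -0.994, -0.005], [0.006, 0.006, -1.0]]
force: [0.7, -0.4, -1.3]
width: 60.3
```

```bash
python3 - <<'E'
from h import *
c,s=np.cos(.112),np.sin(.112)
for y in (-82,0,82): print(y,(521-s*y).round(1),(277.4+c*y).round(1))
to(512,358.9,190,0.106)
save('w9',snapshot('wrist'))
img=snapshot('top');save('t4',img)
E
```

```text
-82 530.2 195.9
0 521.0 277.4
82 511.8 358.9
t 15.65 p [ 483.9 -364.5  157.5] w 60.3 yaw 0.105 tilt [ 0.0066 -0.0052] q [ 1.07  0.42 -0.63  1.61  0.26  1.19  0.49] F [ 0.7 -0.4 -1.3]
tool delta [ 104.1 -716.2  -36.1] turn z -0.001
```

View pics/w9.png

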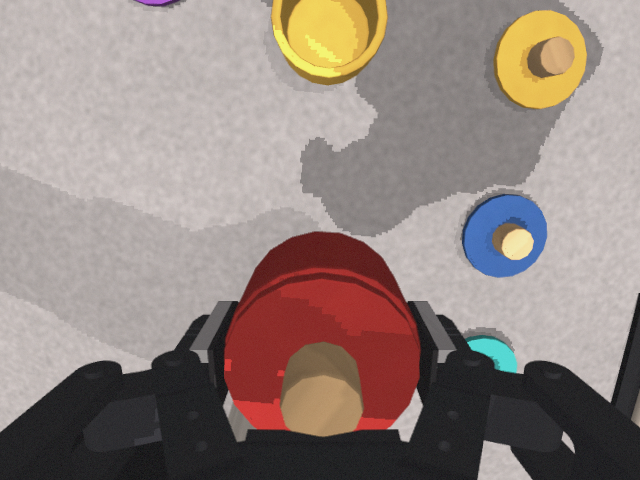

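View pics/t4.png

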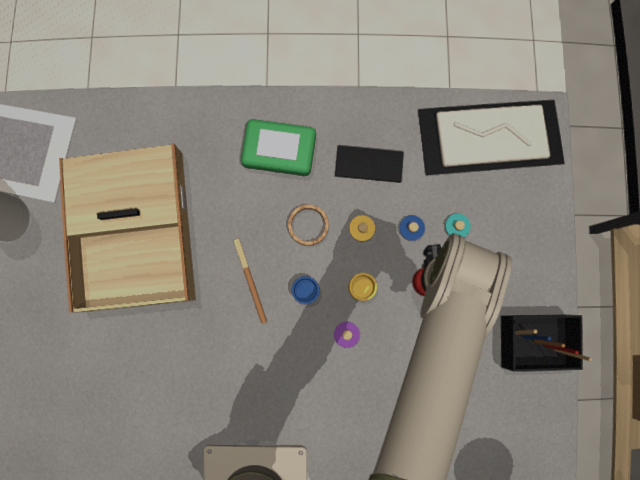

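```bash
python3 - <<'E'
from h import *
cp=camera_params('top');img=snapshot('top')
save('boxc2',cv2.resize(img[200:320,50:200],None,fx=5,fy=5,interpolation=cv2.INTER_CUBIC))
E
```

```text
(no output)
```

View pics/boxc2.png

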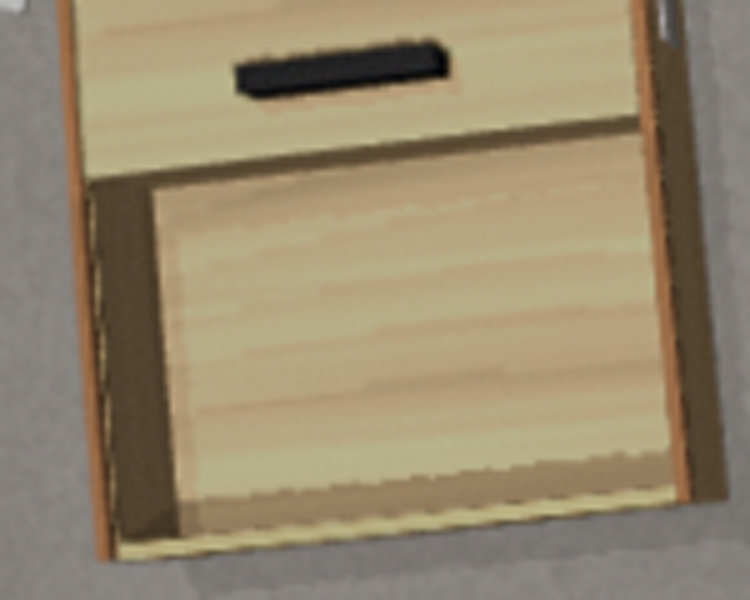

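>>> step_arm:
  increments:
    - [0,5,-25,0,0,0,0]
    - [0,5,-36,0,0,0,0]
    - [0,5,-36,0,0,0,0]
    - [0,5,-36,0,0,0,0]
    - [0,5,-36,0,0,0,0]
    - [0,5,-36,0,0,0,0]
    - [0,5,-36,0,0,0,0]
    - [0,5,-36,0,0,0,0]
    - [0,5,-36,0,0,0,0]
    - [0,5,-36,0,0,0,0]
    - [0,5,-36,0,0,0,0]
    - [0,5,-36,0,0,0,0]

```text
time: 17.0
ee_pos: [496.1, 62.7, 150.3]
eef_rot: [[0.995, 0.105, -0.002], [0.105, -0.995, -0.0], [-0.002, 0.0, -1.0]]
force: [0.6, -0.1, -1.9]
width: 60.6
```

>>> step_arm:
  increments:
    - [0,5,-36,0,0,0,0]
    - [0,5,-36,0,0,0,0]
    - [0,5,-36,0,0,0,0]
    - [0,5,-36,0,0,0,0]
    - [0,5,-36,0,0,0,0]
    - [0,5,-36,0,0,0,0]
    - [0,5,-30,0,0,0,0]
    - [0,5,-20,0,0,0,0]
    - [0,0,0,0,0,0,0]

```text
time: 17.9
ee_pos: [507.1, 333.3, 149.9]
eef_rot: [[0.994, 0.109, -0.003], [0.109, -0.994, 0.001], [-0.003, -0.001, -1.0]]
force: [-0.2, 1.4, -2.3]
width: 60.4
```

```bash
python3 - <<'E'
from h import *
to(512,358.9,120,0.106)
save('w10',snapshot('wrist'))
E
```

```text
t 17.9 p [507.1 333.3 149.9] w 60.4 yaw 0.109 tilt [-0.003  0.001] q [ 0.02  0.52 -0.89  1.6   0.42  1.23 -0.84] F [-0.2  1.4 -2.3]
tool delta [  7.8 -24.9  29.9] turn z 0.003
```

View pics/w10.png

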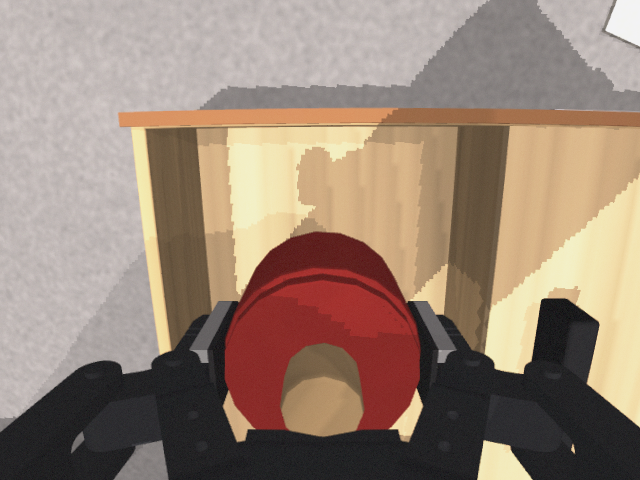

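The pot hangs over the compartment. The front wall's inner edge is at about u=150 and the end-wall rail at v=126. I check the margins with rays.

```bash
python3 - <<'E'
from h import *
cp=camera_params('wrist')
for n,u,v,z in [('front in top',150,180,84),('front floor',201,180,6),('rear floor',459,180,6),('end rail inner',300,126,91),('end rail inner84',300,126,84)]: print(n,onplane(cp,u,v,z).round(1))
c=camera_params('top')
for n,u,v,z in [('FL',74,307.5,84),('FR',185,299,84)]: print(n,onplane(c,u,v,z).round(1))
for n,x,y,z in [('floor right-rear',183.5,222,6),('floor FR', 184,290,6)]: pass
E
```

```text
front in top [422.6 367.3  84. ]
front floor [424.5 357.7   6. ]
rear floor [591.9 375.8   6. ]
end rail inner [490.5 398.4  91. ]
end rail inner84 [490.1 398.4  84. ]
FL [423.9 393.1  84. ]
FR [446.1 146.1  84. ]
```

>>> step_arm:
  increments:
    - [0,4.8,-16,0,0,0,0]
    - [0,0,0,0,0,0,0]
    - [0,0,0,30,0,0,0]
    - [0,0,0,30,0,0,0]
    - [0,0,0,25,0,0,0]
    - [0,0,0,15,0,0,0]
    - [0,0,0,5,0,0,0]
    - [0,0,0,0,0,0,0]

```text
time: 18.75
ee_pos: [512.2, 346.1, 46.2]
eef_rot: [[0.995, 0.104, -0.0], [0.104, -0.995, -0.0], [-0.0, 0.0, -1.0]]
force: [-0.4, -0.3, -1.9]
width: 60.5
```

```bash
python3 - <<'E'
from h import *
to(510,350,36,0.106)
E
```

```text
t 18.75 p [512.2 346.1  46.2] w 60.5 yaw 0.105 tilt [-0.0004 -0.0004] q [-0.05  0.66 -0.82  1.65  0.53  1.08 -0.92] F [-0.4 -0.3 -1.9]
tool delta [-1.7 -4.1 10.2] turn z -0.001
```

>>> step_arm:
  increments:
    - [0,0,-2,4,0,0,0]
    - [0,0,0,2,0,0,0]
    - [0,0,0,2,0,0,0]
    - [0,0,0,0,0,0,0]

```text
time: 19.15
ee_pos: [512.1, 349.0, 38.7]
eef_rot: [[0.994, 0.105, 0.001], [0.105, -0.994, 0.0], [0.001, -0.0, -1.0]]
force: [-0.3, 0.4, -0.6]
width: 60.2
```

>>> step_arm:
  increments:
    - [0,0,0,1.5,0,0,0]
    - [0,0,0,1,0,0,0]
    - [0,0,0,0,0,0,0]

```text
time: 19.45
ee_pos: [512.1, 349.0, 38.5]
eef_rot: [[0.994, 0.105, 0.001], [0.105, -0.994, -0.001], [0.001, 0.001, -1.0]]
force: [-8.0, -8.9, 23.9]
width: 60.3
```

It is on the floor. I release and rise.

>>> step_arm:
  increments:
    - [1,0,0,-1,0,0,0]
    - [1,0,0,0,0,0,0]
    - [1,0,0,0,0,0,0]
    - [1,0,0,0,0,0,0]
    - [1,0,0,-10,0,0,0]
    - [1,0,0,-25,0,0,0]
    - [1,0,0,-35,0,0,0]
    - [1,0,5,-35,0,0,0]
    - [0.6,0,25,-20,0,0,0]
    - [0.6,0,35,-5,0,0,0]
    - [0.6,0,35,0,0,0,0]
    - [0.6,0,10,0,0,0,0]

```text
time: 20.65
ee_pos: [524.7, 235.1, 167.4]
eef_rot: [[0.995, 0.1, 0.001], [0.1, -0.995, -0.002], [0.001, 0.002, -1.0]]
force: [-0.5, -0.8, 0.3]
width: 51.3
```

```bash
python3 - <<'E'
from h import *
save('w11',snapshot('wrist'))
img=snapshot('top');cp=camera_params('top');save('t5',img)
for c in ('yellow','blue','red'):
  for k,a in blobs(img,c,vmin=40):
    b=cv2.boundingRect(k)
    if 60<b[0]<480 and 200<b[1]<360: print(c,b,circ(cp,k,13)[1],circ(cp,k,44)[1])
to(469,-111,200,0.106)
E
```

```text
yellow (349, 273, 28, 28) [ 477.6 -239.4   61.8   63.2] [ 476.7 -236.8   60.4   61.8]
yellow (349, 215, 26, 26) [ 610.6 -238.3   57.2   57.5] [ 606.8 -235.7   55.9   56.3]
blue (292, 277, 27, 27) [ 469.6 -110.8   60.    60.6] [ 469.  -111.    58.7   59.3]
blue (400, 216, 25, 24) [ 611.6 -352.5   55.3   56.4] [ 607.8 -347.3   54.1   55.1]
t 20.75 p [524.1 237.5 167.3] w 51.2 yaw 0.102 tilt [ 0.0007 -0.0008] q [ 0.22  0.43 -0.91  1.66  0.36  1.22 -0.66] F [ 0.   1.7 -0.4]
tool delta [-90.3 341.2 -32.5] turn z -0.004
```

View pics/w11.png

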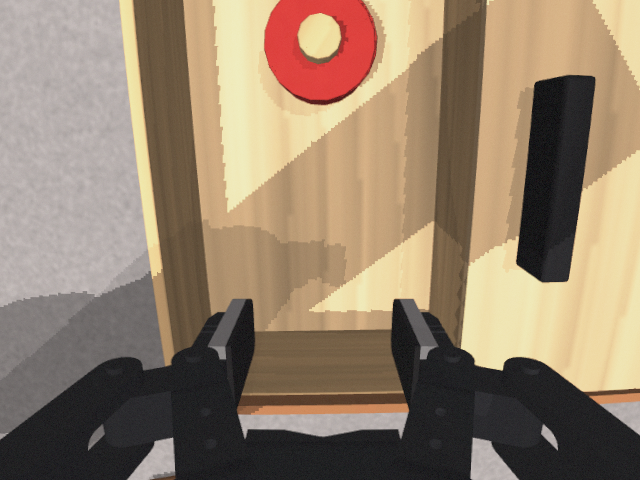

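View pics/t5.png

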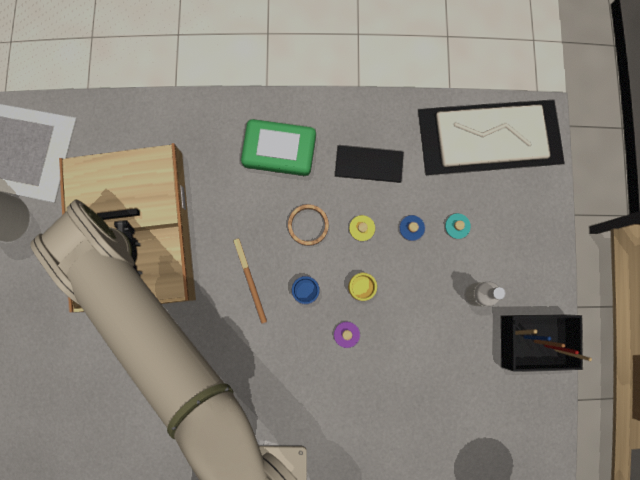

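The red pot is in the case with its lid on, at (320,45) in the wrist view. The yellow and blue items have not moved. Next is the blue lid at about (610,-354).

>>> step_arm:
  increments:
    - [0.45,1.5,25,0,0,0,0]
    - [0.45,1.5,36,0,0,0,0]
    - [0.45,1.5,36,0,0,0,0]
    - [0.45,1.5,36,0,0,0,0]
    - [0.45,1.5,36,0,0,0,0]
    - [0.45,1.5,36,0,0,0,0]
    - [0.45,1.5,36,0,0,0,0]
    - [0.45,1.5,36,0,0,0,0]
    - [0.45,1.5,36,0,0,0,0]
    - [0.45,1.5,36,0,0,0,0]
    - [0.45,1.5,36,0,0,0,0]
    - [0.45,1.5,36,0,0,0,0]

```text
time: 21.95
ee_pos: [586.4, -176.7, 167.1]
eef_rot: [[0.994, 0.107, 0.001], [0.107, -0.994, 0.001], [0.001, -0.001, -1.0]]
force: [1.4, 0.6, 0.4]
width: 38.5
```

>>> step_arm:
  increments:
    - [0.45,1.5,36,0,0,0,0]
    - [0.45,1.5,36,0,0,0,0]
    - [0.45,1.5,36,0,0,0,0]
    - [0.45,1.5,36,0,0,0,0]
    - [0.45,1.5,20,0,0,0,0]
    - [0.45,1,8,0,0,0,0]
    - [0.45,0,0,0,0,0,0]

```text
time: 22.65
ee_pos: [612.8, -346.6, 166.5]
eef_rot: [[0.994, 0.105, 0.0], [0.105, -0.994, 0.001], [0.0, -0.001, -1.0]]
force: [0.5, 0.1, -0.4]
width: 38.2
```

```bash
python3 - <<'E'
from h import *
to(610.5,-353.5,36,0.106)
wlook('w12','blue',13)
E
```

```text
t 22.65 p [ 612.8 -346.6  166.5] w 38.2 yaw 0.106 tilt [0.0003 0.0011] q [ 0.89  0.65 -0.68  1.3   0.4   1.33  0.32] F [ 0.5  0.1 -0.4]
tool delta [ -3.1   6.7 130.5] turn z -0.0
blue (276, 200, 83, 81) (array([ 609.7, -355.4,   29.3]), array([ 609.7, -355.5,   58. ,   58.4]))
```

View pics/w12.png

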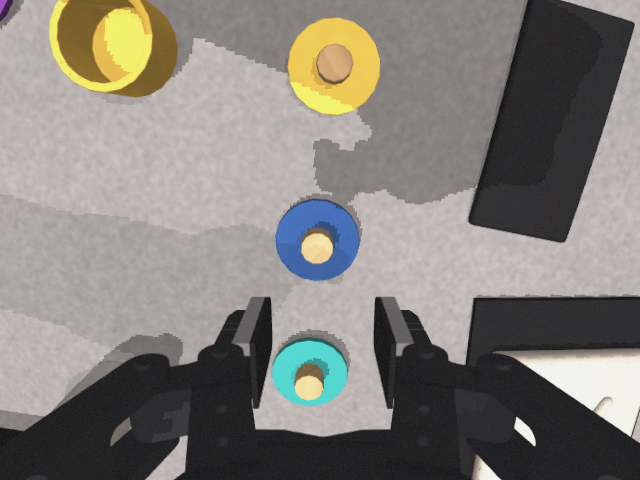

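The blue lid is at (318,240). Turquoise (310,372) is not touched. I go down onto the blue knob.

>>> step_arm:
  increments:
    - [0.45,-3.2,6.5,20,0,0,0]
    - [0.45,0,0,35,0,0,0]
    - [0.45,0,0,35,0,0,0]
    - [0.45,0,0,25,0,0,0]
    - [0.45,0,0,13,0,0,0]
    - [0.45,0,0,0,0,0,0]

```text
time: 23.3
ee_pos: [609.1, -352.4, 37.5]
eef_rot: [[0.994, 0.107, -0.002], [0.107, -0.994, 0.002], [-0.002, -0.002, -1.0]]
force: [0.2, -0.5, -0.1]
width: 38.2
```

```bash
python3 - <<'E'
from h import *
to(610.5,-353.5,35,0.106)
wlook('w13','blue',13)
E
```

```text
t 23.3 p [ 609.1 -352.4   37.5] w 38.2 yaw 0.107 tilt [-0.002   0.0019] q [ 0.88  0.77 -0.63  1.4   0.47  1.13  0.29] F [ 0.2 -0.5 -0.1]
tool delta [1.3 1.3 2.5] turn z 0.001
blue (253, 241, 143, 138) (array([ 609.8, -355.1,   29.8]), array([ 609.8, -355.2,   57.6,   59.5]))
```

View pics/w13.png

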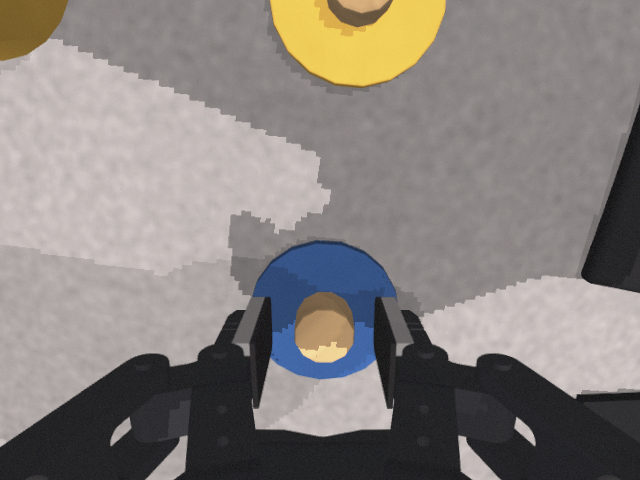

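>>> step_arm:
  increments:
    - [0.45,0.5,1.5,2,0,0,0]
    - [0.45,0,0,0,0,0,0]
    - [0,0,0,0,0,0,0]
    - [0,0,0,0,0,0,0]
    - [0,0,0,0,0,0,0]
    - [0,0,0,0,0,0,0]
    - [0,0,0,-10,0,0,0]
    - [0,0,0,-25,0,0,0]
    - [0,0,0,-35,0,0,0]
    - [0,0,0,-35,0,0,0]
    - [0,0,0,-35,0,0,0]
    - [0,0,0,0,0,0,0]
  force: 35

```text
time: 24.55
ee_pos: [612.3, -356.4, 183.4]
eef_rot: [[0.994, 0.105, 0.008], [0.105, -0.995, -0.004], [0.007, 0.005, -1.0]]
force: [0.1, -0.0, -0.8]
width: 19.8
```

```bash
python3 - <<'E'
from h import *
to(569,-111,175,0.106)
E
```

```text
t 24.55 p [ 612.3 -356.4  183.4] w 19.8 yaw 0.105 tilt [ 0.0076 -0.0038] q [ 0.89  0.64 -0.68  1.27  0.39  1.35  0.34] F [ 0.1 -0.  -0.8]
tool delta [ -17.4 -248.6    7.2] turn z -0.001
```

>>> step_arm:
  increments:
    - [0,-2,-25,0,0,0,0]
    - [0,-2,-36,0,0,0,0]
    - [0,-2,-36,0,0,0,0]
    - [0,-2,-36,0,0,0,0]
    - [0,-2,-36,0,0,0,0]
    - [0,-2,-36,0,0,0,0]
    - [0,-2,-28,0,0,0,0]
    - [0,-2,-15,0,0,0,0]
    - [0,0,0,0,0,0,0]
    - [0,0,0,0,0,0,0]

```text
time: 25.55
ee_pos: [568.2, -112.5, 176.8]
eef_rot: [[0.995, 0.104, 0.0], [0.104, -0.995, -0.001], [-0.0, 0.001, -1.0]]
force: [0.5, -1.1, -0.7]
width: 20.2
```

```bash
python3 - <<'E'
from h import *
to(469.5,-111,175,0.106)
img=snapshot('wrist');save('w14',img)
for k,a in blobs(img,'blue',amin=400,vmin=30): print(cv2.boundingRect(k))
save('w14c',cv2.resize(img[140:400,90:410],None,fx=2.4,fy=2.3,interpolation=cv2.INTER_CUBIC))
E
```

```text
t 25.55 p [ 568.2 -112.5  176.8] w 20.2 yaw 0.104 tilt [ 0.     -0.0009] q [ 0.77  0.39 -0.8   1.65  0.3   1.23  0.  ] F [ 0.5 -1.1 -0.7]
tool delta [-98.  -11.7   1.8] turn z -0.002
(294, 339, 58, 31)
(249, 231, 148, 90)
(121, 169, 106, 98)
```

View pics/w14c.png

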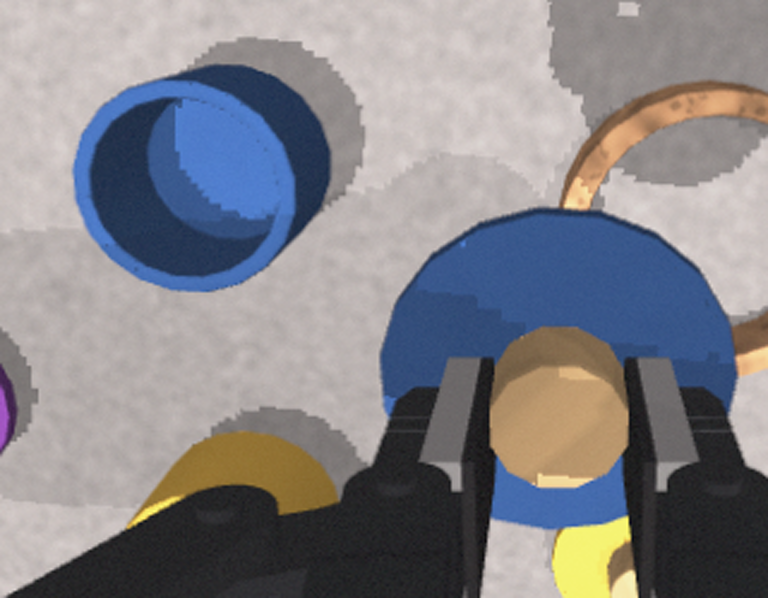

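The blue pot's rim spans u 121-214 and v 175-267. The held lid spans v 231-369. This matches the red case to within 2 px.

>>> step_arm:
  increments:
    - [0,-25,-2.2,0,0,0,0]
    - [0,-30,-2.6,0,0,0,0]
    - [0,-28,-2.4,0,0,0,0]
    - [0,-16.5,-1.4,0,0,0,0]
    - [0,0,0,30,0,0,0]
    - [0,0,0,30,0,0,0]
    - [0,0,0,22,0,0,0]
    - [0,0,0,0,0,0,0]
    - [0,0,0,0,0,0,0]

```text
time: 26.5
ee_pos: [468.6, -113.6, 95.3]
eef_rot: [[0.995, 0.104, -0.0], [0.104, -0.995, 0.001], [0.0, -0.001, -1.0]]
force: [0.6, -1.1, -0.7]
width: 20.6
```

```bash
python3 - <<'E'
from h import *
to(468.6,-114,75,0.106)
img=snapshot('scene');save('s3',cv2.resize(img[180:300,280:440],None,fx=5,fy=5,interpolation=cv2.INTER_CUBIC))
E
```

```text
t 26.5 p [ 468.6 -113.6   95.3] w 20.6 yaw 0.104 tilt [-0.      0.0006] q [ 0.9   0.28 -0.83  1.97  0.24  1.    0.06] F [ 0.6 -1.1 -0.7]
tool delta [-0.   0.4 20.3] turn z -0.002
```

View pics/s3.png

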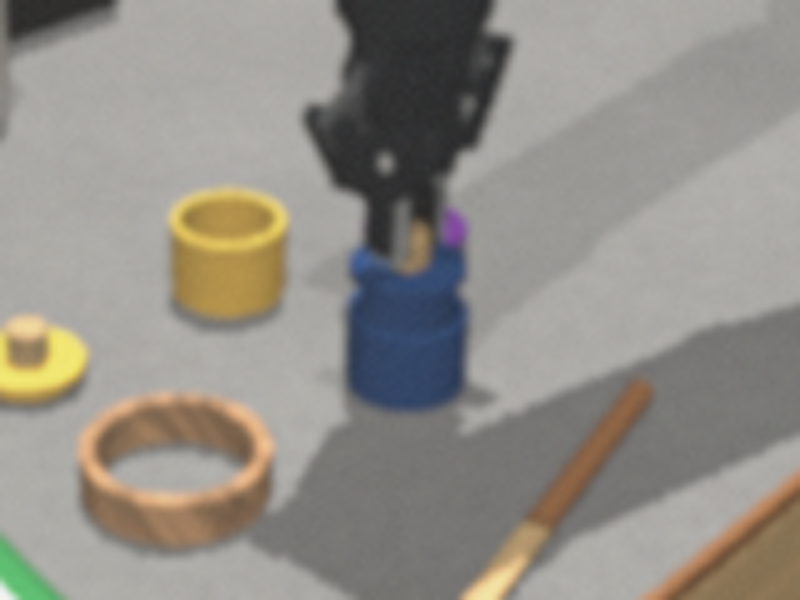

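The blue lid is centred over its pot, 407 against 407 in the crop. I lower it.

>>> step_arm:
  increments:
    - [0,0,0,10,0,0,0]
    - [0,0,0,5,0,0,0]
    - [0,0,0,4,0,0,0]
    - [0,0,0,1,0,0,0]
    - [0,0,0,0,0,0,0]

```text
time: 27.05
ee_pos: [468.3, -112.8, 74.9]
eef_rot: [[0.994, 0.105, -0.0], [0.105, -0.994, -0.0], [-0.0, 0.0, -1.0]]
force: [-0.8, 0.1, 0.7]
width: 19.9
```

>>> step_arm:
  increments:
    - [0,0,0,1.5,0,0,0]
    - [0,0,0,0,0,0,0]

```text
time: 27.25
ee_pos: [468.5, -112.9, 74.7]
eef_rot: [[0.994, 0.105, -0.0], [0.105, -0.994, -0.001], [-0.001, 0.001, -1.0]]
force: [-9.2, 1.6, 22.7]
width: 19.9
```

Seated contact at 74.7, the same as for red. I release and check.

>>> step_arm:
  increments:
    - [0.5,0,0,-1,0,0,0]
    - [0.5,0,0,0,0,0,0]
    - [0.5,0,0,-5,0,0,0]
    - [0.5,0,0,-25,0,0,0]
    - [1,0,0,-30,0,0,0]
    - [1,0,0,-30,0,0,0]
    - [1,0,0,0,0,0,0]
    - [1,0,0,0,0,0,0]

```text
time: 28.05
ee_pos: [468.5, -113.0, 164.7]
eef_rot: [[0.995, 0.105, 0.001], [0.105, -0.995, -0.001], [0.001, 0.001, -1.0]]
force: [-0.5, 0.7, -0.4]
width: 86.0
```

```bash
python3 - <<'E'
from h import *
to(469.3,-112,30,0.106)
img=snapshot('scene');save('s4',cv2.resize(img[180:300,280:440],None,fx=5,fy=5,interpolation=cv2.INTER_CUBIC))
wlook('w15','blue',50)
E
```

```text
t 28.05 p [ 468.5 -113.   164.7] w 86.0 yaw 0.105 tilt [ 0.0011 -0.0009] q [ 0.95  0.17 -0.86  1.9   0.14  1.13  0.14] F [-0.5  0.7 -0.4]
tool delta [  0.7  -1.1 134.7] turn z -0.001
blue (272, 184, 100, 105) (array([ 467.4, -109. ,   32.4]), array([ 466.8, -109.8,   59.4,   64.8]))
```

View pics/s4.png

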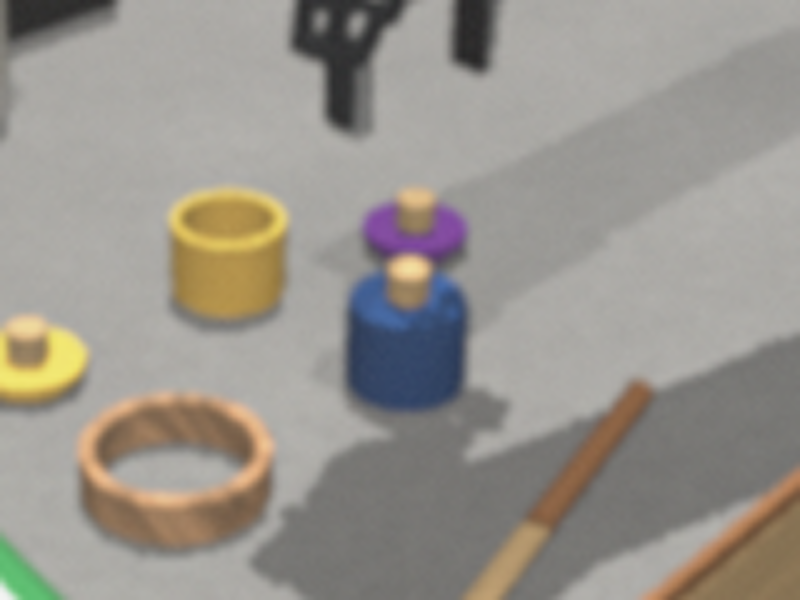

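View pics/w15.png

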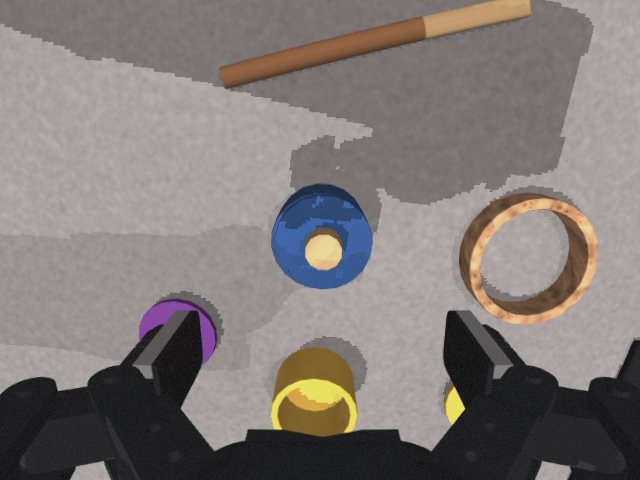

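The blue lid is seated flush. I grasp the blue pot.

>>> step_arm:
  increments:
    - [1,0.5,-1,30,0,0,0]
    - [1,0,0,35,0,0,0]
    - [1,0,0,35,0,0,0]
    - [1,0,0,20,0,0,0]
    - [1,0,0,12,0,0,0]
    - [1,0,0,2,0,0,0]
    - [1,0,0,0,0,0,0]
  force: 45

```text
time: 28.85
ee_pos: [468.9, -111.6, 30.5]
eef_rot: [[0.994, 0.105, -0.0], [0.105, -0.994, 0.0], [0.0, -0.0, -1.0]]
force: [-0.3, 0.9, 0.9]
width: 85.9
```

>>> step_arm:
  increments:
    - [0,0,0,0,0,0,0]
    - [0,0,0,0,0,0,0]
    - [0,0,0,0,0,0,0]
    - [0,0,0,0,0,0,0]
    - [0,0,0,-5,0,0,0]
    - [0,0,0,-15,0,0,0]
    - [0,0,0,-30,0,0,0]
    - [0,0,0,-35,0,0,0]
    - [0,0,0,-35,0,0,0]
    - [0,0,0,0,0,0,0]

```text
time: 29.85
ee_pos: [471.3, -111.9, 155.6]
eef_rot: [[0.994, 0.105, 0.007], [0.105, -0.994, -0.003], [0.007, 0.004, -1.0]]
force: [1.2, -0.1, -2.0]
width: 60.4
```

```bash
python3 - <<'E'
from h import *
to(520,275,150,0.106)
save('w16',snapshot('wrist'))
E
```

```text
t 29.85 p [ 471.3 -111.9  155.6] w 60.4 yaw 0.105 tilt [ 0.0072 -0.0033] q [ 0.95  0.19 -0.87  1.91  0.16  1.11  0.12] F [ 1.2 -0.1 -2. ]
tool delta [  89.1 -379.7    4.7] turn z -0.001
```

View pics/w16.png

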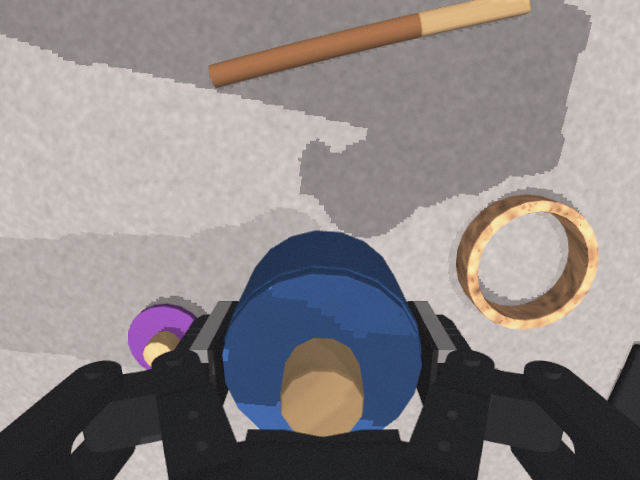

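>>> step_arm:
  increments:
    - [0,8,-25,0,0,0,0]
    - [0,8,-35,0,0,0,0]
    - [0,8,-35,0,0,0,0]
    - [0,8,-35,0,0,0,0]
    - [0,8,-35,0,0,0,0]
    - [0,8,-35,0,0,0,0]
    - [0,8,-35,0,0,0,0]
    - [0,8,-35,0,0,0,0]
    - [0,8,-35,0,0,0,0]
    - [0,8,-35,0,0,0,0]
    - [0,5,-25,0,0,0,0]
    - [0,4,-12,0,0,0,0]

```text
time: 31.1
ee_pos: [516.3, 275.0, 149.5]
eef_rot: [[0.994, 0.108, -0.002], [0.108, -0.994, 0.001], [-0.002, -0.001, -1.0]]
force: [-0.2, 0.1, -1.5]
width: 60.5
```

>>> step_arm:
  increments:
    - [0,0,0,0,0,0,0]

```text
time: 31.2
ee_pos: [517.0, 273.8, 149.6]
eef_rot: [[0.994, 0.107, -0.001], [0.107, -0.994, 0.0], [-0.001, -0.001, -1.0]]
force: [0.4, -0.3, -1.1]
width: 60.4
```

```bash
python3 - <<'E'
from h import *
to(520,275,44,0.106)
wlook('w17','red',50)
E
```

```text
t 31.2 p [517.  273.8 149.6] w 60.4 yaw 0.108 tilt [-0.0014  0.0004] q [ 0.18  0.49 -0.95  1.65  0.42  1.21 -0.75] F [ 0.4 -0.3 -1.1]
tool delta [  3.3  -0.8 105.6] turn z 0.002
red (271, 55, 117, 122) (array([512.2, 346.8,  31.2]), array([512.1, 346.9,  60.9,  62.1]))
```

View pics/w17.png

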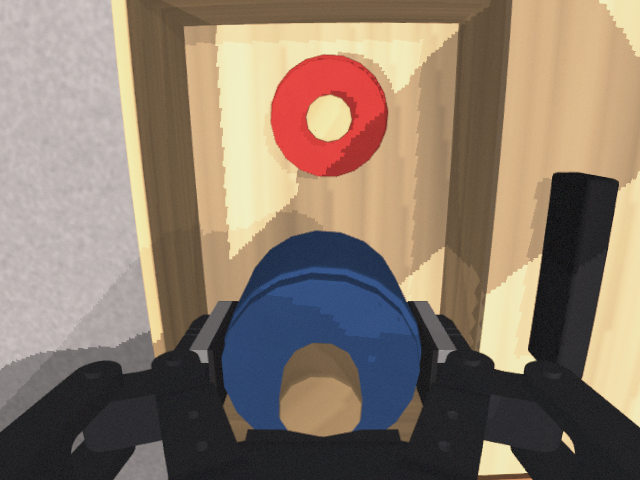

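Red stands at (329,116) in the case and blue hangs clear of it. I lower blue.

>>> step_arm:
  increments:
    - [0,3,0,25,0,0,0]
    - [0,0,0,30,0,0,0]
    - [0,0,0,25,0,0,0]
    - [0,0,0,18,0,0,0]
    - [0,0,0,6,0,0,0]
    - [0,0,0,2,0,0,0]
    - [0,0,0,0,0,0,0]

```text
time: 31.95
ee_pos: [521.2, 272.8, 45.1]
eef_rot: [[0.995, 0.104, 0.001], [0.104, -0.995, 0.0], [0.001, -0.0, -1.0]]
force: [0.1, 0.7, -1.9]
width: 60.5
```

>>> step_arm:
  increments:
    - [0,0,0,3,0,0,0]
    - [0,0,0,2,0,0,0]
    - [0,0,0,1.5,0,0,0]
    - [0,0,0,1,0,0,0]
    - [0,0,0,0,0,0,0]

```text
time: 32.45
ee_pos: [520.8, 272.9, 37.7]
eef_rot: [[0.994, 0.105, 0.001], [0.105, -0.994, -0.001], [0.001, 0.001, -1.0]]
force: [-4.0, -3.2, 8.5]
width: 60.5
```

>>> step_arm:
  increments:
    - [1,0,0,0,0,0,0]
    - [1,0,0,0,0,0,0]
    - [1,0,0,0,0,0,0]
    - [1,0,0,0,0,0,0]
    - [1,0,0,-10,0,0,0]
    - [1,0,0,-25,0,0,0]
    - [1,0,0,-35,0,0,0]
    - [1,0,0,-35,0,0,0]
    - [0.45,0,25,-20,0,0,0]
    - [0.45,0,35,-5,0,0,0]
    - [0.45,0,35,0,0,0,0]
    - [0.45,0,10,0,0,0,0]

```text
time: 33.65
ee_pos: [532.8, 164.1, 167.4]
eef_rot: [[0.995, 0.1, 0.001], [0.1, -0.995, -0.002], [0.001, 0.002, -1.0]]
force: [0.2, -0.3, 0.0]
width: 38.5
```

```bash
python3 - <<'E'
from h import *
img=snapshot('top');cp=camera_params('top')
for c in ('yellow','blue','red'):
  for k,a in blobs(img,c,vmin=40):
    b=cv2.boundingRect(k)
    if 60<b[0]<480 and 200<b[1]<360: print(c,b,circ(cp,k,13)[1],circ(cp,k,44)[1])
save('w18',snapshot('wrist'))
to(610,-239,165,0.106)
E
```

```text
yellow (349, 273, 28, 28) [ 477.5 -239.3   61.8   63.6] [ 476.7 -236.7   60.4   62.2]
yellow (349, 215, 26, 26) [ 610.6 -238.3   57.2   57.5] [ 606.8 -235.7   55.9   56.3]
t 33.75 p [532.2 166.6 167.2] w 38.3 yaw 0.102 tilt [ 0.0006 -0.0008] q [ 0.4   0.4  -0.96  1.71  0.35  1.21 -0.54] F [ 0.8  0.2 -0.1]
tool delta [ 36.2 411.4   2.6] turn z -0.004
```

View pics/w18.png

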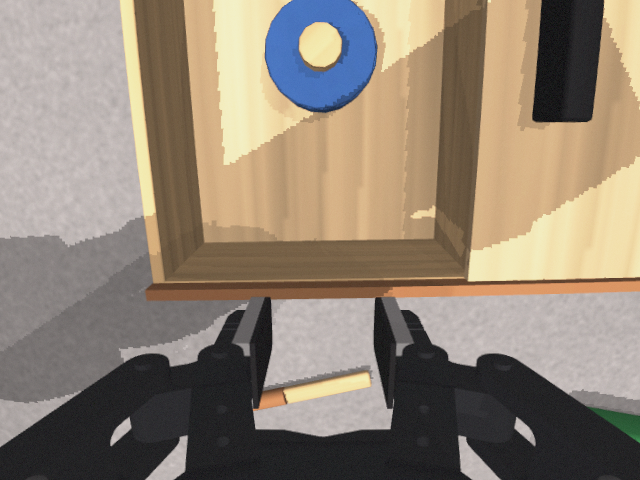

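The blue pot stands lidded in the case, at (321,53). The yellow items have not moved. Next is the yellow lid.

>>> step_arm:
  increments:
    - [0.45,3,25,0,0,0,0]
    - [0.45,3,36,0,0,0,0]
    - [0.45,3,36,0,0,0,0]
    - [0.45,3,36,0,0,0,0]
    - [0.45,3,36,0,0,0,0]
    - [0.45,3,36,0,0,0,0]
    - [0.45,3,36,0,0,0,0]
    - [0.45,3,36,0,0,0,0]
    - [0.45,3,36,0,0,0,0]
    - [0.45,3,36,0,0,0,0]
    - [0.45,3,36,0,0,0,0]
    - [0.45,3,20,0,0,0,0]

```text
time: 34.95
ee_pos: [610.7, -232.2, 166.7]
eef_rot: [[0.995, 0.104, 0.0], [0.104, -0.995, 0.0], [0.0, -0.0, -1.0]]
force: [-0.5, -0.0, 0.3]
width: 38.6
```

>>> step_arm:
  increments:
    - [0.45,0,5,0,0,0,0]
    - [0.45,0,0,0,0,0,0]
    - [0.45,0,0,0,0,0,0]

```text
time: 35.25
ee_pos: [610.9, -232.8, 167.0]
eef_rot: [[0.994, 0.108, 0.0], [0.108, -0.994, 0.001], [0.0, -0.001, -1.0]]
force: [-0.6, -1.0, -0.0]
width: 38.4
```

```bash
python3 - <<'E'
from h import *
to(610,-240.5,36,0.106)
wlook('w19','yellow',13)
E
```

```text
t 35.25 p [ 610.9 -232.8  167. ] w 38.4 yaw 0.108 tilt [0.0003 0.0011] q [ 0.85  0.57 -0.79  1.45  0.41  1.29  0.14] F [-0.6 -1.  -0. ]
tool delta [ -1.8   7.7 131. ] turn z 0.002
yellow (276, 199, 84, 81) (array([ 608.5, -241. ,   29.5]), array([ 608.5, -241. ,   58.4,   58.5]))
yellow (61, 181, 93, 95) (array([ 458.5, -249.5,   34.6]), array([ 458.4, -249.5,   68.3,   69.1]))
```

View pics/w19.png

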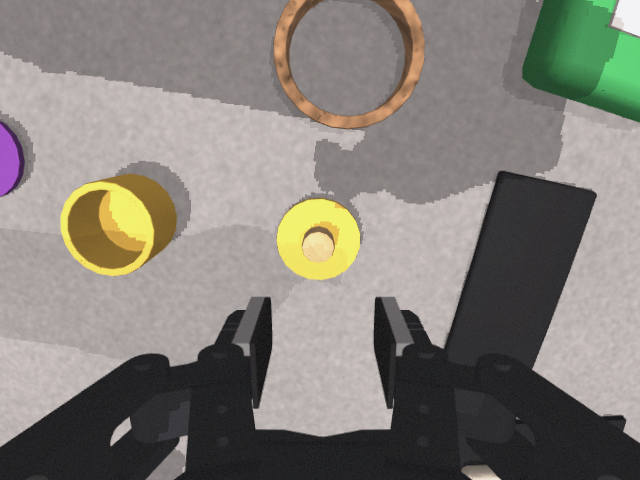

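>>> step_arm:
  increments:
    - [0.45,-2.7,6.5,20,0,0,0]
    - [0.45,0,0,35,0,0,0]
    - [0.45,0,0,35,0,0,0]
    - [0.45,0,0,25,0,0,0]
    - [0.45,0,0,14,0,0,0]
    - [0.45,0,0,2,0,0,0]
    - [0.45,0,0,0,0,0,0]

```text
time: 36.0
ee_pos: [609.0, -241.8, 36.8]
eef_rot: [[0.994, 0.106, 0.001], [0.106, -0.994, -0.0], [0.001, 0.0, -1.0]]
force: [0.2, 0.4, 0.7]
width: 38.4
```

```bash
python3 - <<'E'
from h import *
to(608.5,-241,35,0.106)
wlook('w20','yellow',13)
E
```

```text
t 36.0 p [ 609.  -241.8   36.8] w 38.4 yaw 0.106 tilt [ 0.001  -0.0001] q [ 0.83  0.71 -0.72  1.55  0.51  1.08  0.09] F [0.2 0.4 0.7]
tool delta [-0.5 -0.9  1.8] turn z -0.0
yellow (271, 318, 104, 54) (array([ 610.7, -258. ,   21.2]), array([ 611. , -257.5,   25. ,   43.1]))
yellow (266, 234, 90, 50) (array([ 602.5, -221.2,   17.4]), array([ 604.6, -222.4,   19.3,   37.9]))
```

View pics/w20.png

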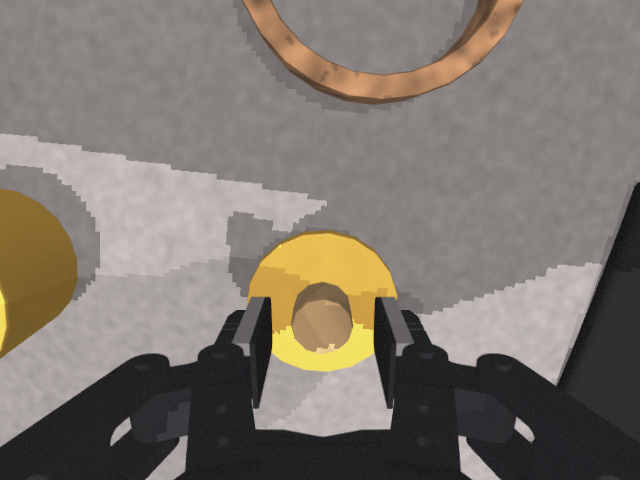

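The yellow knob is centred at (322,318).

>>> step_arm:
  increments:
    - [0.45,0,-1,1.5,0,0,0]
    - [0,0,0,0,0,0,0]
    - [0,0,0,0,0,0,0]
    - [0,0,0,0,0,0,0]
    - [0,0,0,0,0,0,0]
    - [0,0,0,0,0,0,0]
    - [0,0,0,-10,0,0,0]
    - [0,0,0,-25,0,0,0]
    - [0,0,0,-35,0,0,0]
    - [0,0,0,-35,0,0,0]
    - [0,0,0,-35,0,0,0]
    - [0,0,0,0,0,0,0]
  force: 35

```text
time: 37.25
ee_pos: [610.7, -241.6, 180.5]
eef_rot: [[0.994, 0.105, 0.008], [0.105, -0.994, -0.003], [0.007, 0.004, -1.0]]
force: [-0.7, 0.4, 0.8]
width: 20.3
```

```bash
python3 - <<'E'
from h import *
to(575.5,-240,175,0.106)
E
```

```text
t 37.25 p [ 610.7 -241.6  180.5] w 20.3 yaw 0.105 tilt [ 0.0075 -0.0029] q [ 0.87  0.56 -0.79  1.43  0.41  1.31  0.15] F [-0.7  0.4  0.8]
tool delta [-34.8  -5.2   5.2] turn z -0.001
```

>>> step_arm:
  increments:
    - [0,-18,-2.5,0,0,0,0]
    - [0,-17,-2.5,0,0,0,0]
    - [0,0,0,0,0,0,0]
    - [0,0,0,0,0,0,0]

```text
time: 37.65
ee_pos: [572.9, -240.3, 174.5]
eef_rot: [[0.995, 0.104, 0.0], [0.104, -0.995, -0.0], [0.0, 0.0, -1.0]]
force: [0.7, -0.1, 0.0]
width: 20.4
```

```bash
python3 - <<'E'
from h import *
to(477,-239,175,0.106)
img=snapshot('wrist');save('w21',img)
for k,a in blobs(img,'yellow',amin=400,vmin=30): print(cv2.boundingRect(k))
save('w21c',cv2.resize(img[140:400,90:410],None,fx=2.4,fy=2.3,interpolation=cv2.INTER_CUBIC))
E
```

```text
t 37.65 p [ 572.9 -240.3  174.5] w 20.4 yaw 0.105 tilt [ 0.0001 -0.0005] q [ 0.93  0.5  -0.81  1.53  0.37  1.27  0.17] F [ 0.7 -0.1  0. ]
tool delta [-95.2 -11.3  -0.5] turn z -0.001
(293, 343, 60, 31)
(124, 174, 94, 94)
```

View pics/w21c.png

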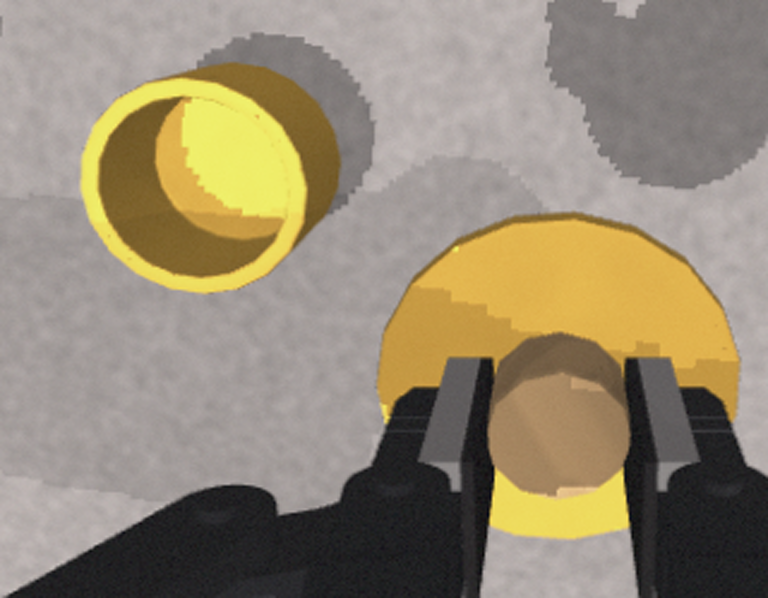

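The yellow rim is at (171,221) and the held lid spans v 232-374. Same approach as before.

>>> step_arm:
  increments:
    - [0,-25,-2.5,0,0,0,0]
    - [0,-30,-3,0,0,0,0]
    - [0,-27,-2.5,0,0,0,0]
    - [0,-15,-1.5,0,0,0,0]
    - [0,0,0,30,0,0,0]
    - [0,0,0,30,0,0,0]
    - [0,0,0,20,0,0,0]
    - [0,0,0,0,0,0,0]
    - [0,0,0,0,0,0,0]

```text
time: 38.6
ee_pos: [476.3, -240.5, 94.9]
eef_rot: [[0.994, 0.106, 0.0], [0.106, -0.994, 0.001], [0.001, -0.001, -1.0]]
force: [0.6, 0.1, 0.1]
width: 20.1
```

```bash
python3 - <<'E'
from h import *
to(475.2,-240.9,75,0.106)
img=snapshot('scene');save('s5',cv2.resize(img[170:290,240:400],None,fx=5,fy=5,interpolation=cv2.INTER_CUBIC))
E
```

```text
t 38.6 p [ 476.3 -240.5   94.9] w 20.1 yaw 0.106 tilt [0.0005 0.0006] q [ 1.09  0.4  -0.83  1.84  0.34  1.05  0.23] F [0.6 0.1 0.1]
tool delta [-1.1  0.3 19.9] turn z -0.0
```

View pics/s5.png

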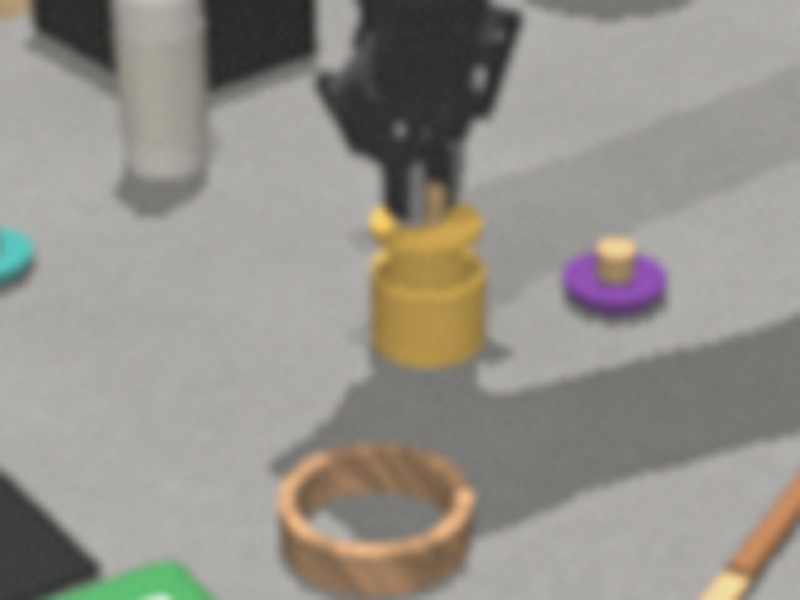

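The lid is about 1 mm left of the pot centre (426 against 429), which agrees with the −1 mm x correction. I apply it and lower.

>>> step_arm:
  increments:
    - [0,-1.2,0,10,0,0,0]
    - [0,0,0,5,0,0,0]
    - [0,0,0,4,0,0,0]
    - [0,0,0,1,0,0,0]
    - [0,0,0,0,0,0,0]

```text
time: 39.15
ee_pos: [474.3, -240.8, 74.2]
eef_rot: [[0.994, 0.105, -0.0], [0.105, -0.994, 0.0], [-0.0, -0.0, -1.0]]
force: [0.4, -0.4, -1.0]
width: 20.3
```

>>> step_arm:
  increments:
    - [0,0,0,1.2,0,0,0]
    - [0,0,0,0,0,0,0]

```text
time: 39.35
ee_pos: [474.4, -240.9, 73.2]
eef_rot: [[0.994, 0.105, 0.0], [0.105, -0.994, -0.0], [0.0, 0.0, -1.0]]
force: [-0.2, -0.0, -1.1]
width: 20.3
```

>>> step_arm:
  increments:
    - [0,0,0,1.2,0,0,0]
    - [0,0,0,0,0,0,0]

```text
time: 39.55
ee_pos: [474.6, -241.0, 72.3]
eef_rot: [[0.994, 0.105, 0.0], [0.105, -0.994, -0.0], [0.0, 0.001, -1.0]]
force: [-1.0, 0.4, 3.8]
width: 20.1
```

Contact at 72.3, with the plug inside. I release and check.

>>> step_arm:
  increments:
    - [0.5,0,0,0,0,0,0]
    - [0.5,0,0,0,0,0,0]
    - [0.5,0,0,-5,0,0,0]
    - [0.5,0,0,-25,0,0,0]
    - [1,0,0,-30,0,0,0]
    - [1,0,0,-30,0,0,0]
    - [1,0,0,0,0,0,0]
    - [1,0,0,0,0,0,0]

```text
time: 40.35
ee_pos: [474.6, -241.1, 162.5]
eef_rot: [[0.995, 0.105, 0.001], [0.105, -0.995, -0.001], [0.001, 0.001, -1.0]]
force: [0.7, -0.1, -1.0]
width: 85.4
```

```bash
python3 - <<'E'
from h import *
to(475.5,-239,30,0.106)
img=snapshot('scene');save('s6',cv2.resize(img[170:290,240:400],None,fx=5,fy=5,interpolation=cv2.INTER_CUBIC))
wlook('w22','yellow',50)
E
```

```text
t 40.35 p [ 474.6 -241.1  162.5] w 85.4 yaw 0.105 tilt [ 0.001  -0.0012] q [ 1.13  0.31 -0.87  1.78  0.26  1.16  0.29] F [ 0.7 -0.1 -1. ]
tool delta [  1.   -2.2 132.5] turn z -0.001
yellow (274, 217, 101, 74) (array([ 474.9, -240. ,   30.3]), array([ 474.6, -239.3,   59.3,   61.3]))
```

View pics/s6.png

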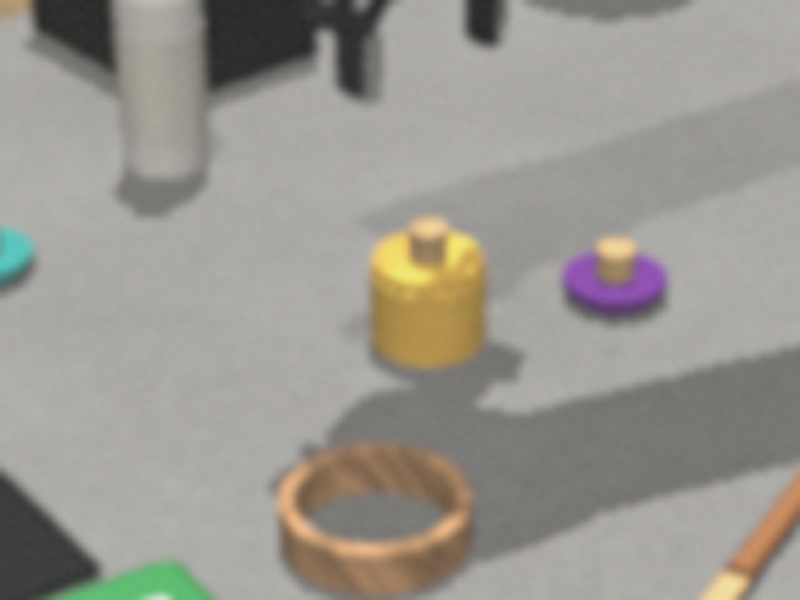

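View pics/w22.png

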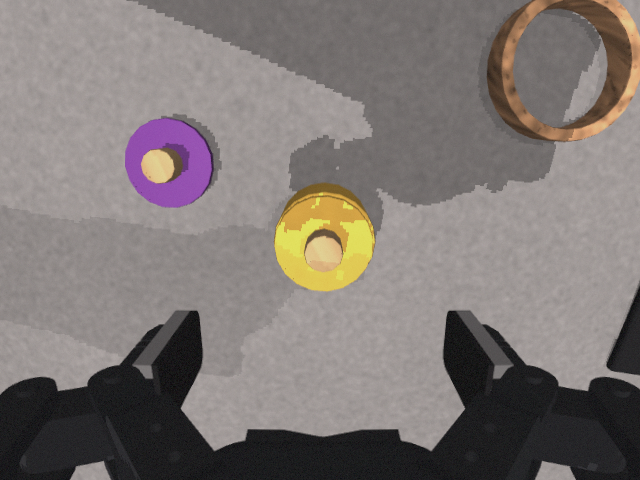

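The yellow lid is seated. I grasp the pot; the left finger passes about 18 mm clear of the purple lid.

>>> step_arm:
  increments:
    - [1,1,-2,30,0,0,0]
    - [1,0,0,35,0,0,0]
    - [1,0,0,35,0,0,0]
    - [1,0,0,20,0,0,0]
    - [1,0,0,11,0,0,0]
    - [1,0,0,1,0,0,0]
    - [1,0,0,0,0,0,0]
  force: 45

```text
time: 41.15
ee_pos: [475.5, -238.7, 30.3]
eef_rot: [[0.994, 0.105, 0.0], [0.105, -0.994, 0.0], [0.0, -0.0, -1.0]]
force: [0.3, 0.1, 0.4]
width: 85.8
```

>>> step_arm:
  increments:
    - [0,0,0,0,0,0,0]
    - [0,0,0,0,0,0,0]
    - [0,0,0,0,0,0,0]
    - [0,0,0,0,0,0,0]
    - [0,0,0,-5,0,0,0]
    - [0,0,0,-15,0,0,0]
    - [0,0,0,-30,0,0,0]
    - [0,0,0,-35,0,0,0]
    - [0,0,0,-35,0,0,0]
    - [0,0,0,0,0,0,0]

```text
time: 42.15
ee_pos: [477.6, -239.4, 155.5]
eef_rot: [[0.994, 0.105, 0.006], [0.105, -0.994, -0.004], [0.006, 0.005, -1.0]]
force: [1.2, 0.8, -2.0]
width: 59.7
```

```bash
python3 - <<'E'
from h import *
to(527,201,150,0.106)
save('w23',snapshot('wrist'))
E
```

```text
t 42.15 p [ 477.6 -239.4  155.5] w 59.7 yaw 0.105 tilt [ 0.0065 -0.0043] q [ 1.13  0.32 -0.87  1.79  0.27  1.15  0.28] F [ 1.2  0.8 -2. ]
tool delta [  95.4 -432.8    3.9] turn z -0.001
```

View pics/w23.png

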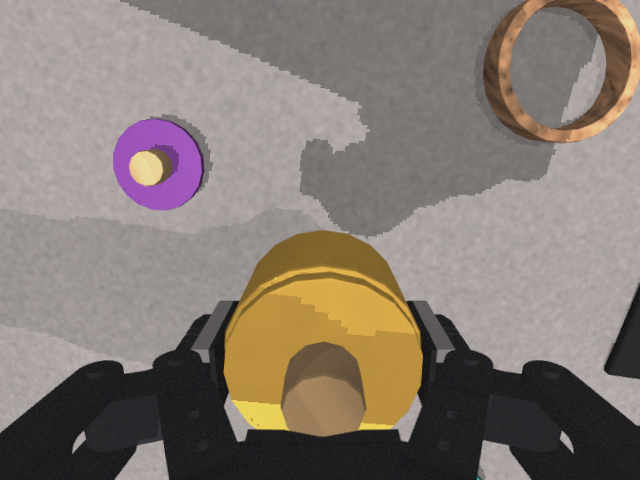

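>>> step_arm:
  increments:
    - [0,7,-25,0,0,0,0]
    - [0,7,-35,0,0,0,0]
    - [0,7,-35,0,0,0,0]
    - [0,7,-35,0,0,0,0]
    - [0,7,-35,0,0,0,0]
    - [0,7,-35,0,0,0,0]
    - [0,7,-35,0,0,0,0]
    - [0,7,-35,0,0,0,0]
    - [0,7,-35,0,0,0,0]
    - [0,7,-35,0,0,0,0]
    - [0,7,-35,0,0,0,0]
    - [0,7,-30,0,0,0,0]

```text
time: 43.4
ee_pos: [515.4, 174.5, 149.3]
eef_rot: [[0.994, 0.106, -0.001], [0.106, -0.994, -0.0], [-0.001, 0.0, -1.0]]
force: [0.7, -0.1, -1.5]
width: 59.7
```

>>> step_arm:
  increments:
    - [0,7,-20,0,0,0,0]
    - [0,4,-6,0,0,0,0]
    - [0,0,0,0,0,0,0]
    - [0,0,0,0,0,0,0]

```text
time: 43.8
ee_pos: [524.3, 198.5, 149.4]
eef_rot: [[0.995, 0.104, -0.001], [0.104, -0.995, -0.001], [-0.001, 0.001, -1.0]]
force: [0.7, 0.4, -2.1]
width: 59.7
```

```bash
python3 - <<'E'
from h import *
to(527,201,44,0.106)
wlook('w24','blue',50)
cp=camera_params('wrist'); print(onplane(cp,330,235,6))
E
```

```text
t 43.8 p [524.3 198.5 149.4] w 59.7 yaw 0.104 tilt [-0.0009 -0.0009] q [ 0.36  0.45 -0.99  1.72  0.4   1.2  -0.63] F [ 0.7  0.4 -2.1]
tool delta [  3.   -2.3 105.4] turn z -0.002
blue (273, 55, 117, 121) (array([520.8, 271.7,  30.5]), array([520.8, 271.8,  60.5,  60.8]))
[529.39364989 196.66218033   6.        ]
```

View pics/w24.png

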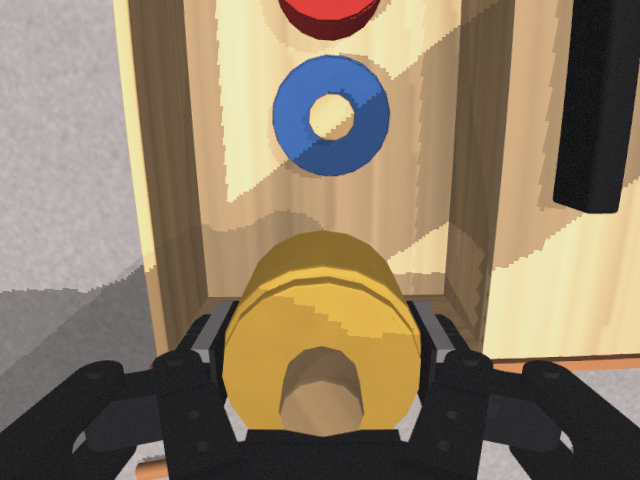

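The blue pot is at (331,115) and yellow hangs in front of it with room. I aim for y about 203 and lower.

>>> step_arm:
  increments:
    - [0,3,-4,25,0,0,0]
    - [0,0,0,30,0,0,0]
    - [0,0,0,25,0,0,0]
    - [0,0,0,18,0,0,0]
    - [0,0,0,6,0,0,0]
    - [0,0,0,2,0,0,0]
    - [0,0,0,0,0,0,0]

```text
time: 44.55
ee_pos: [527.5, 204.1, 44.7]
eef_rot: [[0.995, 0.105, 0.001], [0.105, -0.995, 0.0], [0.001, -0.0, -1.0]]
force: [-0.4, 0.2, -1.2]
width: 59.9
```

>>> step_arm:
  increments:
    - [0,0,0,3,0,0,0]
    - [0,0,0,2,0,0,0]
    - [0,0,0,1.5,0,0,0]
    - [0,0,0,0,0,0,0]

```text
time: 44.95
ee_pos: [527.0, 204.0, 37.3]
eef_rot: [[0.994, 0.105, -0.0], [0.105, -0.994, -0.0], [-0.0, 0.0, -1.0]]
force: [-0.1, 0.3, -1.9]
width: 59.8
```

>>> step_arm:
  increments:
    - [0,0,0,1,0,0,0]
    - [0,0,0,0.7,0,0,0]
    - [0,0,0,0,0,0,0]

```text
time: 45.25
ee_pos: [527.1, 204.1, 37.1]
eef_rot: [[0.994, 0.105, 0.0], [0.105, -0.994, -0.001], [0.0, 0.001, -1.0]]
force: [-8.0, -5.5, 16.9]
width: 59.8
```

>>> step_arm:
  increments:
    - [1,0,0,-0.7,0,0,0]
    - [1,0,0,0,0,0,0]
    - [1,0,0,0,0,0,0]
    - [1,0,0,0,0,0,0]
    - [1,0,0,-10,0,0,0]
    - [1,0,0,-25,0,0,0]
    - [1,0,0,-35,0,0,0]
    - [1,0,5,-40,0,0,0]
    - [1,0,20,-40,0,0,0]
    - [1,0,20,-40,0,0,0]
    - [1,0,0,0,0,0,0]

```text
time: 46.35
ee_pos: [534.4, 157.8, 232.0]
eef_rot: [[0.995, 0.101, 0.008], [0.101, -0.995, 0.0], [0.008, 0.001, -1.0]]
force: [1.0, -0.0, -0.1]
width: 85.7
```

```bash
python3 - <<'E'
from h import *
for c,n in (('red','w25'),('blue','w25b'),('yellow','w25c')): wlook(n,c,50)
to(630.8,282.8,220,0.106)
save('s7',snapshot('scene')[240:480,330:610])
E
```

```text
blue (277, 12, 88, 96) (array([521.2, 270.8,  31.2]), array([520.8, 271.1,  60. ,  62. ]))
t 46.5 p [531.4 159.4 226.3] w 85.8 yaw 0.105 tilt [ 0.     -0.0003] q [ 0.48  0.36 -1.04  1.64  0.32  1.32 -0.5 ] F [-0.8  0.2  0.1]
tool delta [ 111.8 -112.3    6.3] turn z -0.001
```

View pics/w25.png

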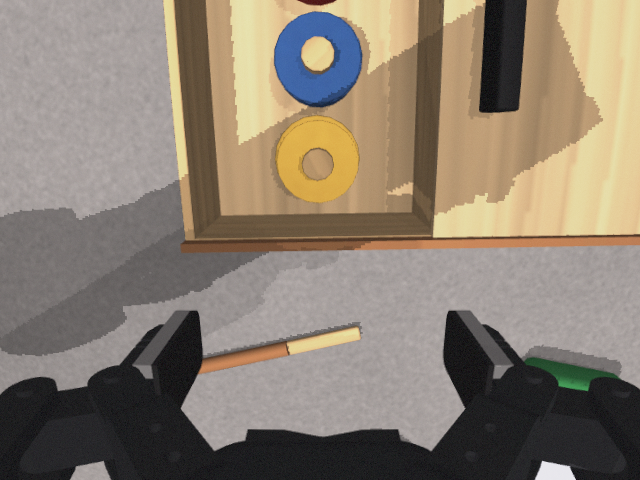

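View pics/s7.png

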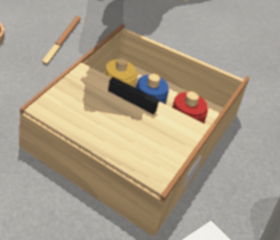

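All three lidded pots are upright in the case: yellow (318,160), blue (318,58), and red beyond them. Now I shut the cover.

>>> step_arm:
  increments:
    - [0.6,25,-25,0,0,0,0]
    - [0.6,30,-30,0,0,0,0]
    - [0.6,30,-30,0,0,0,0]
    - [0.6,22,-30,0,0,0,0]
    - [0.6,0,0,0,0,0,0]
    - [0.6,0,0,0,0,0,0]

```text
time: 47.15
ee_pos: [624.8, 286.7, 224.4]
eef_rot: [[0.994, 0.108, -0.003], [0.108, -0.994, -0.0], [-0.003, -0.0, -1.0]]
force: [0.2, -0.8, -0.3]
width: 51.4
```

```bash
python3 - <<'E'
from h import *
to(626,284,119.5,0.106)
cp=camera_params('wrist');img=snapshot('wrist');save('w26',img)
m=(cv2.cvtColor(img,cv2.COLOR_RGB2GRAY)<50).astype(np.uint8)[:300]
for c in cv2.findContours(m,cv2.RETR_EXTERNAL,cv2.CHAIN_APPROX_NONE)[0]:
    if cv2.contourArea(c)>400:
        P=np.array([onplane(cp,u,v,119)[:2] for u,v in c[:,0]],np.float32); print(cv2.boundingRect(c),cv2.minAreaRect(P))
E
```

```text
t 47.15 p [624.8 286.7 224.4] w 51.4 yaw 0.108 tilt [-0.0031 -0.0001] q [ 0.09  0.66 -0.93  1.27  0.51  1.46 -0.69] F [ 0.2 -0.8 -0.3]
tool delta [  1.2   2.9 104.9] turn z 0.002
(174, 180, 61, 68) ((559.0584716796875, 303.9244384765625), (22.592609405517578, 42.4608154296875), 37.19380569458008)
(312, 161, 25, 139) ((624.307373046875, 295.8211975097656), (13.640572547912598, 81.912109375), 6.646928787231445)
(194, 84, 36, 79) ((557.3221435546875, 349.2513732910156), (18.57988166809082, 41.271358489990234), 0.5484020113945007)
```

View pics/w26.png

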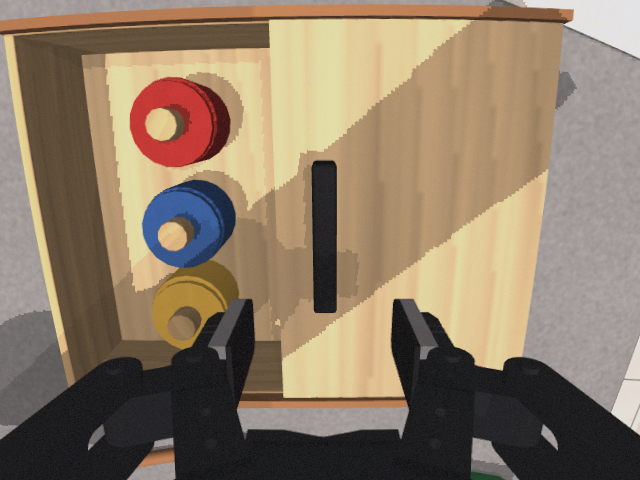

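The red, blue and yellow pots stand at (178,122), (188,223) and (195,305). The handle is at (324,237). I descend and grip.

>>> step_arm:
  increments:
    - [0.6,0,-5,20,0,0,0]
    - [0.6,0,0,35,0,0,0]
    - [0.6,0,0,30,0,0,0]
    - [0.6,0,0,18,0,0,0]
    - [0.6,0,0,2,0,0,0]
    - [0,0,0,0,0,0,0]
    - [0,0,0,0,0,0,0]
    - [0,0,0,0,0,0,0]
    - [0,0,0,0,0,0,0]
    - [0,0,0,0,0,0,0]
  force: 40

```text
time: 48.2
ee_pos: [625.8, 290.2, 123.4]
eef_rot: [[0.994, 0.105, 0.002], [0.105, -0.994, 0.0], [0.002, -0.0, -1.0]]
force: [-3.6, -1.9, 5.1]
width: 13.0
```

```bash
python3 - <<'E'
from h import *
to(466.5,269,119.5,0.106)
E
```

```text
t 48.2 p [625.8 290.2 123.4] w 13.0 yaw 0.105 tilt [0.0015 0.0002] q [ 0.08  0.73 -0.89  1.38  0.57  1.3  -0.73] F [-3.6 -1.9  5.1]
tool delta [-160.6    4.4    3.6] turn z -0.001
```

>>> step_arm:
  increments:
    - [0,-10,0.1,0,0,0,0]
    - [0,-15,0.1,0,0,0,0]
    - [0,-15,0.1,0,0,0,0]
    - [0,-15,0.2,0,0,0,0]
    - [0,-15,0.2,0,0,0,0]
    - [0,-15,0.2,0,0,0,0]
    - [0,-15,0.2,0,0,0,0]
    - [0,-15,0.2,0,0,0,0]
    - [0,-15,0.2,0,0,0,0]
    - [0,-15,0.2,0,0,0,0]
    - [0,-12,0.2,0,0,0,0]
    - [0,0,0,0,0,0,0]

```text
time: 49.4
ee_pos: [469.1, 271.9, 123.3]
eef_rot: [[0.994, 0.106, 0.003], [0.106, -0.994, -0.001], [0.003, 0.001, -1.0]]
force: [-2.1, -1.1, 10.1]
width: 13.1
```

```bash
python3 - <<'E'
from h import *
to(466.5,269,119.5,0.106)
E
```

```text
t 49.4 p [469.1 271.9 123.3] w 13.1 yaw 0.106 tilt [ 0.0032 -0.0006] q [ 0.24  0.46 -1.03  1.79  0.43  1.14 -0.83] F [-2.1 -1.1 10.1]
tool delta [-2.9  2.6  3.8] turn z 0.0
```

Now I creep to the shut stop.

>>> step_arm:
  increments:
    - [0,-2,0,0,0,0,0]
    - [0,-1.5,0,0,0,0,0]
    - [0,-1,0,0,0,0,0]
    - [0,0,0,0,0,0,0]

```text
time: 49.8
ee_pos: [466.1, 271.6, 123.3]
eef_rot: [[0.994, 0.105, 0.004], [0.105, -0.994, 0.0], [0.004, -0.0, -1.0]]
force: [1.4, -2.0, 9.1]
width: 13.2
```

>>> step_arm:
  increments:
    - [0,-1.5,0,0,0,0,0]
    - [0,0,0,0,0,0,0]

```text
time: 50.0
ee_pos: [464.7, 271.4, 123.3]
eef_rot: [[0.994, 0.105, 0.004], [0.105, -0.994, 0.0], [0.004, -0.0, -1.0]]
force: [1.4, -1.9, 9.1]
width: 12.9
```

>>> step_arm:
  increments:
    - [0,-1.5,0,0,0,0,0]
    - [0,0,0,0,0,0,0]
    - [0,-1.5,0,0,0,0,0]
    - [0,0,0,0,0,0,0]

```text
time: 50.4
ee_pos: [461.8, 271.0, 123.3]
eef_rot: [[0.994, 0.105, 0.004], [0.105, -0.994, 0.0], [0.004, 0.0, -1.0]]
force: [1.8, -1.7, 9.5]
width: 12.8
```

The force has not risen. I look before pushing more.

```bash
python3 - <<'E'
from h import *
a=snapshot('wrist');save('w27',a)
save('t8',cv2.resize(snapshot('top')[120:330,30:220],None,fx=2.8,fy=2.8,interpolation=cv2.INTER_CUBIC))
save('s8',cv2.resize(snapshot('scene')[240:480,330:610],None,fx=2.5,fy=2.5,interpolation=cv2.INTER_CUBIC))
E
```

```text
(no output)
```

View pics/w27.png

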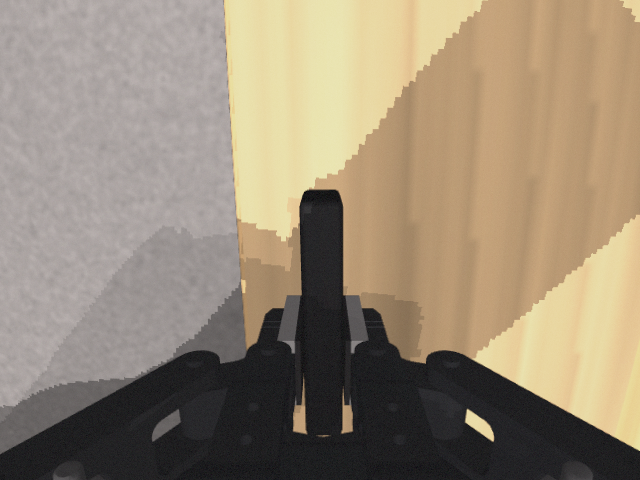

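View pics/s8.png

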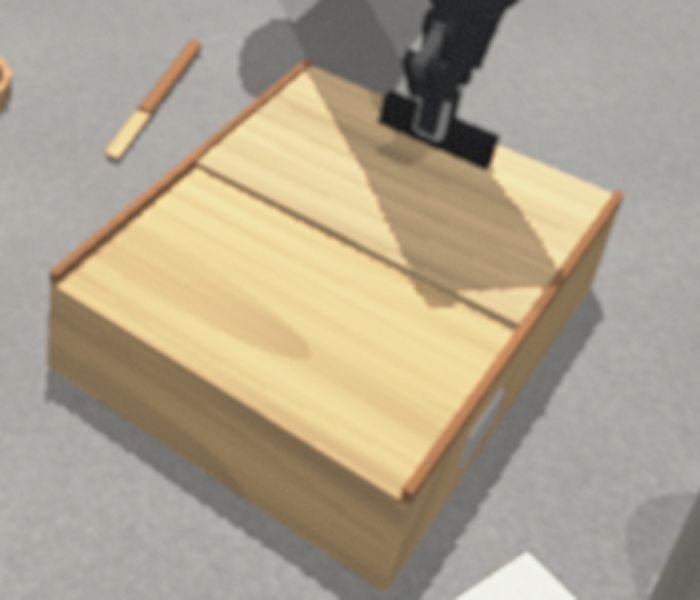

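The cover has gone slightly past the shut position: the joint line at the rear half is wider than it was at the start, and the front strip is covered. I bring it back about 4.5 mm to the original TCP x of 466.5, release, rise and measure against the first picture.

>>> step_arm:
  increments:
    - [0,2,0,0,0,0,0]
    - [0,2,0,0,0,0,0]
    - [0,0.5,0,0,0,0,0]
    - [0,0,0,0,0,0,0]
    - [0.6,0,0,0,0,0,0]
    - [0.6,0,0,0,0,0,0]
    - [0.6,0,0,0,0,0,0]
    - [0.6,0,0,-15,0,0,0]
    - [0.6,0,0,-35,0,0,0]
    - [0.6,0,10,-40,0,0,0]
    - [0.6,0,30,-40,0,0,0]
    - [0.6,0,40,0,0,0,0]

```text
time: 51.75
ee_pos: [474.5, 194.4, 257.2]
eef_rot: [[0.994, 0.11, 0.007], [0.11, -0.994, 0.003], [0.007, -0.002, -1.0]]
force: [0.4, -0.1, 0.3]
width: 51.4
```

>>> step_arm:
  increments:
    - [0.6,0,45,0,0,0,0]
    - [0.6,0,45,0,0,0,0]
    - [0.6,0,45,0,0,0,0]
    - [0.6,0,45,0,0,0,0]
    - [0.6,0,45,0,0,0,0]
    - [0.6,0,45,0,0,0,0]
    - [0.6,0,45,0,0,0,0]
    - [0.6,0,30,0,0,0,0]
    - [0.6,0,0,0,0,0,0]

```text
time: 52.65
ee_pos: [509.3, -156.5, 251.8]
eef_rot: [[0.995, 0.098, 0.0], [0.098, -0.995, -0.0], [-0.0, 0.0, -1.0]]
force: [-0.2, -0.1, -2.0]
width: 51.3
```

```bash
python3 - <<'E'
from h import *
to(466.5,269,119.5,0.106)
img=snapshot('top');save('t9full',img);cp=camera_params('top')
for im,n in ((cv2.cvtColor(cv2.imread('pics/top0.png'),cv2.COLOR_BGR2RGB),'start'),(img,'now')):
  g=cv2.cvtColor(im,cv2.COLOR_RGB2GRAY)[240:320,90:165]
  m=(g<45).astype(np.uint8); cs,_=cv2.findContours(m,cv2.RETR_EXTERNAL,cv2.CHAIN_APPROX_NONE)
  c=max(cs,key=cv2.contourArea)+np.array([90,240]); P=np.array([onplane(cp,u,v,119)[:2] for u,v in c[:,0]],np.float32); print(n,cv2.minAreaRect(P))
a=cv2.imread('pics/top0.png')[200:320,50:200];b=cv2.cvtColor(img,cv2.COLOR_RGB2BGR)[200:320,50:200]
cv2.imwrite('pics/cmp.png',cv2.resize(np.hstack([a,b]),None,fx=2.65,fy=4,interpolation=cv2.INTER_CUBIC))
E
```

```text
t 52.65 p [ 509.3 -156.5  251.8] w 51.3 yaw 0.098 tilt [ 0.     -0.0002] q [ 1.03  0.24 -0.93  1.66  0.2   1.34  0.16] F [-0.2 -0.1 -2. ]
tool delta [  -0.8 -427.7  132.2] turn z -0.008
start ((467.95086669921875, 269.5526123046875), (11.500131607055664, 89.83740997314453), 6.055598258972168)
now ((467.9278259277344, 269.5530090332031), (11.972411155700684, 89.85562896728516), 6.307126522064209)
```

View pics/cmp.png

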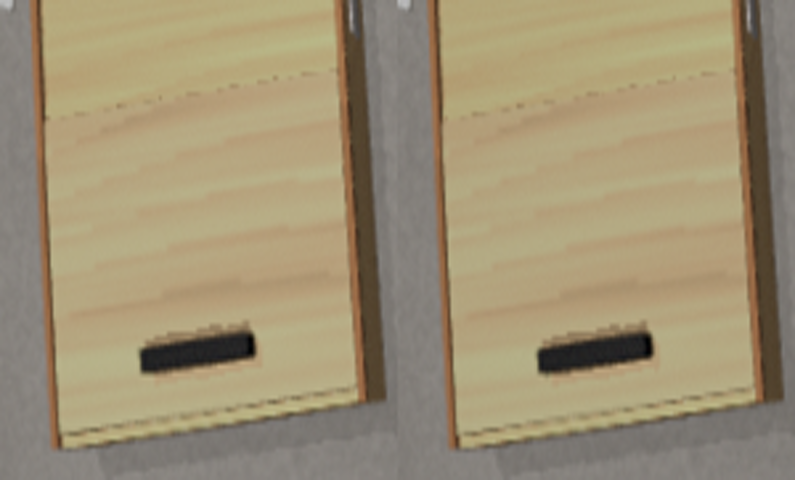

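View pics/t9full.png

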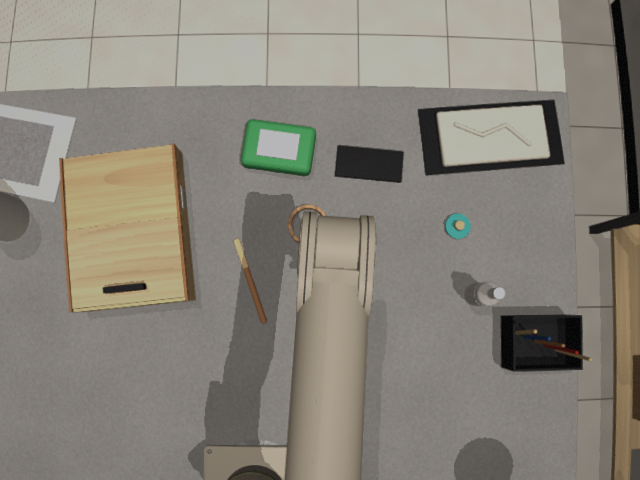

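The handle is at (467.9, 269.6), the same as the start-of-run shut position to within 0.1 mm. The bystanders are where they began, and the robot is clear. I hand in.

```bash
python3 -c "
from bench import *
print(abs(observe()['joint_vel']).max().round(3)); print(sign_off())"
```

```text
0.049
the job is handed in; nothing more can be done
None
```

The red, blue and yellow pots are in the wooden case with their own lids on, and the cover is shut. I slid the cover open (160 mm), seated each lid on its pot on the table, moved each lidded pot into the case, then slid the cover closed. I handed in at about 53 s; no verdict came back.

**Pots and lids:** My last view before closing showed all three pots upright in a row, with their lids level. Each lid touched down at the expected height, TCP z about 72 to 75 mm. I could not check them again once the cover was shut.

**Cover:** The gripper met no stop at the shut end, so I went about 4.5 mm too far and slid it back. In the top camera the handle is now within 0.1 mm of where it was at the start, when the cover was shut. I compared it with the start because I had no reading of the cover joint itself.

**Other things on the table:** By eye, the tape, wipes, spray bottle, phone and modelling tool look unmoved in the final picture; the arm hides part of the tape. I never handled the purple and turquoise lids. I saw no sign of anything being knocked aside during the run, and the robot is clear of everything.

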